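# Reload the seasoning rack in reverse order

### The arm

A 7-joint arm with a two-finger parallel gripper is mounted at the origin on a cart in front of the work surface, level with it; the furniture and walls round the work are solid. World frame = base frame: x ahead of the robot, y to its left, z up, the work surface at z = 0. Lengths are in m, angles in degrees, forces in N, time in s.
With the tool pointing down it reaches from about 0.425 to 0.875 m from the base axis. Payload 4.7 kg.
Tool frame: the origin (TCP) lies midway between the tips of the shut fingers; the grasp point (between the pads) lies 19 mm behind it; y points along the fingers, x is the direction in which the jaws open and shut, and the axes are right-handed (so a half turn about y gives the same grasp; the last joint's range is limited). The gripper opens to 87 mm and grips with 3 to 60 N. Pads are 19 mm wide; open, the fingers measure 117 mm over their backs; the gripper's body (75 mm by 190 mm) begins 51 mm behind the grasp point.
Start: joints at [76.897, 18.392, -4.016, 83.108, 1.295, 78.541, -3.26], TCP at [0.156, -0.631, 0.223] pointing down, gripper open.
Joint ranges: [-163.93, 163.93], [-17.29, 119.83], [-79.2, 71.16], [3.27, 140.29], [-89.18, 269.18], [5.43, 117.66], [-154.24, 154.24]. Speed limits (degrees/s): [147.25, 147.25, 180, 180, 180, 180, 180].

### API

Orientations are given as [roll, pitch, yaw] about the fixed x, y, z axes, in that order (R = Rz(yaw) Ry(pitch) Rx(roll)).
In Python, from cell import env gives the robot as it stands.
- The arm moves only by the tool carry_out, never from a script. Its argument "targets" is a list of rows, each a list of 2 entries, a list of its own where there are three numbers: the shift along the tool's x, y, z in mm, then the turn, a rotation vector about the tool's x, y, z in degrees. A call has 1 to 12 rows; each row shifts and turns the commanded pose from where the row before left it, along the tool's axes as they then stand; what a row does not reach is not made up. A row lasts 1/10 s, in which the tool goes at most 50 mm and 8.59 degrees, less where a joint would pass 70% of its speed; a pose out of reach is approached as far as the arm can. A call with a gripper value outside its range is refused whole. "jaw" is the opening, from 0 (shut) to 1 (fully open), set as the call begins (left out, the last holds). The fingers move at their own pace and stop on an object; "squeeze" is the grip in N (left out, the last holds). Time passes only in rows, so rows that do not move let the fingers close. It gives the time, the measured TCP pose, the force and the opening at its end, in the units of the state.
- env.get_obs(): the state, without advancing time (a new reading comes with each control period).
- env.read_camera(name): name is "scene" or "top" or "wrist"; returns the picture (480x640x3 uint8, red, green, blue); there is no depth.
- env.get_calibration(name): a dict with "fx", "fy", "cx", "cy" (pixels), "R" (3x3) and "t" (3): a world point X has camera coordinates R X + t; the wrist camera has in their place "hand_eye" (4x4, takes a point from camera to tool coordinates, whose origin is the TCP and whose axes are the tool frame's). Camera axes: x right, y down, z forward; pixel columns grow to the right and rows downward; lengths in m; the calibration is good to about 2 mm. A picture is of the moment at which its call begins: read the wrist's pose just before it. get_calibration takes no time and is no camera call.
- env.sign_off(): hands the job in, once; it reports no verdict.
Trained networks look in the newest picture that a camera, given by its name, has taken for a name from the list of things; names that differ only in an ending like _2 or _b are one class to them, and where a whole thing is asked for, a point or a joint stands for the part that bears it (a point fixed in the world has none). Each returns a list of dicts, best first, with "p" (0 to 1); they miss things now and then, are a little off and sometimes report something else, mostly with a low value. They report only what shows in the picture. A call takes as long as a camera call. They do not tell look-alikes from the thing itself.
- env.outline_of(camera, label): "mask" (480x640 bool, what is visible of it) and "xy" ([column, row] in pixels, amid what is visible of it).
The state is a dict: "time_s": time; "qpos": joint angles; "joint_velocities": joint speeds; "effort": joint torques, N m; "tool_pos": TCP position; "tool_rot": TCP orientation; "force": force on the tool from outside, world axes, zero at the start; "wrist_torque": the same for the moment, N m; "grip_width": finger opening in m.
Only numpy, scipy, OpenCV 4.12 (cv2) and the standard library are available. Lean on these libraries where they do the work, as an engineer would, in place of code of your own. Each camera call takes 0.05 s, during which the arm holds its last target.

### The job

Move the three spice jars and the salt shaker from the dark rack to the pale rack in reverse order, because the pale rack will go into its drawer turned end for end: what lies at the left end of the dark rack goes to the right end of the pale one, and so on along the row. Lay each down centred in its own saddle, resting in both V supports, with its cap pointing away from the robot as it does now.

Things in the scene. Friction and masses are not known exactly. Their poses are not given: they have to be found in the camera images.
- dark_jar: Glass spice jar, 105 mm long, 41 mm across, straight, 110 g, lying on its side, black cap (41 mm) away from the robot. Origin at the centre of its foot (the end towards the robot), on the axis; z runs along the jar to the cap; its middle is 52.5 mm along z. Black label with a green leaf: the darkest of the four.
- tan_jar: Glass spice jar, 105 mm long, 41 mm across, straight, 110 g, lying on its side, black cap (41 mm) away from the robot. Origin at the centre of its foot (the end towards the robot), on the axis; z runs along the jar to the cap; its middle is 52.5 mm along z. White and red label, tan contents.
- navy_jar: Glass spice jar, 105 mm long, 41 mm across, straight, 110 g, lying on its side, black cap (41 mm) away from the robot. Origin at the centre of its foot (the end towards the robot), on the axis; z runs along the jar to the cap; its middle is 52.5 mm along z. Label navy blue above, cream below.
- salt_shaker: Salt shaker, clear glass, white salt, rounded grey metal top with holes; 90 mm long, 44 mm across at the foot, 100 g, lying on its side, metal top (its cap) away from the robot. Origin at the centre of its foot (the end towards the robot), on its axis; z runs along it to the top; its middle is 45 mm along z.
- dark_saddle: Dark fixed saddle on which dark_jar lies at the start; all four look alike. Pad 84 x 58 x 6 mm with two V supports 10 mm thick, 30 mm high, 27 mm before and behind its middle (44 mm free between them for fingers). Origin under the pad's centre, x along the jar away from the robot, y left, z up. The jar's axis lies 36 mm above it (shaker: 38).
- tan_saddle: Dark fixed saddle on which tan_jar lies at the start; all four look alike. Pad 84 x 58 x 6 mm with two V supports 10 mm thick, 30 mm high, 27 mm before and behind its middle (44 mm free between them for fingers). Origin under the pad's centre, x along the jar away from the robot, y left, z up. The jar's axis lies 36 mm above it (shaker: 38).
- navy_saddle: Dark fixed saddle on which navy_jar lies at the start; all four look alike. Pad 84 x 58 x 6 mm with two V supports 10 mm thick, 30 mm high, 27 mm before and behind its middle (44 mm free between them for fingers). Origin under the pad's centre, x along the jar away from the robot, y left, z up. The jar's axis lies 36 mm above it (shaker: 38).
- salt_saddle: Dark fixed saddle on which salt_shaker lies at the start; all four look alike. Pad 84 x 58 x 6 mm with two V supports 10 mm thick, 30 mm high, 27 mm before and behind its middle (44 mm free between them for fingers). Origin under the pad's centre, x along the jar away from the robot, y left, z up. The jar's axis lies 36 mm above it (shaker: 38).
- old_rack: Dark wooden rack: a fixed board 120 x 335 x 12 mm carrying the four dark saddles in a row along its y. Origin at the centre of its underside, on the worktop; x away from the robot, y left, z up. Saddle middles at x = 0, y = +127.5, +42.5, -42.5, -127.5 mm. A wall cabinet hangs 0.48 m above the worktop from about x = 0.6 m on, over the left half: carry things low there (fingers about 0.1 m up).
- new_rack: Pale wooden rack, fixed, empty at the start: same board, origin and axes as the dark rack, four pale saddles of the same form in one piece, middles at x = 0, y = +127.5, +42.5, -42.5, -127.5 mm. A jar lying there has its axis along x, 48 mm above the origin, its middle at x = 0. V supports reach 42 mm high at x = -27 and +27 mm; the pad between is 18 mm high.
Mind the look-alikes: they are no part of the job. Leave any purple look-alike of the tan_jar alone.

How it is judged:
By the outcome, as a careful person would: the job done as asked, in the order asked, and still so for the second after the job is handed in, with the robot touching nothing.
It also fails if it takes over 96 s, if anything falls off the work surface, if the arm or the gripper's body presses on something with over 40 N, if the wrist force passes 120 N, or if a joint passes its speed limit or range.

## Working session

There is one attempt and no reset: what is moved stays moved. The work goes in short steps, Python scripts to look and compute and a tool call to move; the robot and the scene stay as the last step left them, time stands still between calls to the robot, and variables do not carry over. Pictures are saved under pics/ and viewed, and the job is handed in when it is done.

Besides the shell and the picture viewer there is one more tool, called after "Call:" by a JSON object that holds its "api" and its "payload", one argument or row to a line. carry_out: Moves the arm, as the interface text tells. Its arguments: {"type":"object","properties":{"targets":{"type":"array","items":{"type":"array"}},"jaw":{"type":"number"},"squeeze":{"type":"number"}},"required":["targets"]}

```bash
ls; mkdir -p pics; python3 - <<'E'
from cell import env
import cv2
o=env.get_obs()
for k in o: print(k,o[k])
for c in ("scene","top","wrist"):
    im=env.read_camera(c); cv2.imwrite(f"pics/{c}0.png",im[:,:,::-1]); print(c,env.get_calibration(c))
E
```

```text
pics
time_s 0.0
qpos [76.89863817 18.43974703 -4.01590418 83.17613449  1.29347681 78.54103766
 -3.26003216]
joint_velocities [ 0.10333918 -0.02935508 -0.01883419  0.05791307 -0.10664471 -0.03803613
 -0.02258816]
effort [-8.37626408e-05 -4.91288245e+01 -4.03518649e-01 -3.12537754e+01
 -6.35458692e-02  4.36235487e-02  1.78831206e-04]
tool_pos [ 0.15607675 -0.63039896  0.22144298]
tool_rot [-90.00422469   0.11175634 -76.08884787]
force [-0.36706953 -0.09673321 -0.60754546]
wrist_torque [ 0.04134868  0.05538633 -0.03002278]
grip_width 0.08688292972180062
scene {'fx': 497.9517273968849, 'fy': 497.9517273968849, 'cx': 321.6052268137332, 'cy': 234.3216705757105, 'R': array([[-0.55487084, -0.8316444 ,  0.0220441 ],
       [-0.5523432 ,  0.34844842, -0.75729828],
       [ 0.62212164, -0.43237865, -0.65269699]]), 't': array([0.2024576 , 0.32030522, 0.82968623])}
top {'fx': 557.315927569093, 'fy': 557.315927569093, 'cx': 306.91406690034955, 'cy': 244.7884695203552, 'R': array([[ 0.01508179, -0.99986255,  0.00688675],
       [-0.98137055, -0.01612149, -0.19144695],
       [ 0.19153166, -0.00387109, -0.9814788 ]]), 't': array([-0.06874219,  0.4962516 ,  1.44781473])}
wrist {'fx': 429.42610620277384, 'fy': 429.42610620277384, 'cx': 312.586222987929, 'cy': 237.95678936949477, 'hand_eye': array([[ 9.99997856e-01, -1.99724176e-03,  5.47088436e-04,
        -9.28529973e-04],
       [-1.05265228e-03, -2.62754951e-01,  9.64862025e-01,
        -1.61400386e-01],
       [-1.78331254e-03, -9.64860532e-01, -2.62756490e-01,
         7.20222319e-02],
       [ 0.00000000e+00,  0.00000000e+00,  0.00000000e+00,
         1.00000000e+00]])}
```

View pics/top0.png

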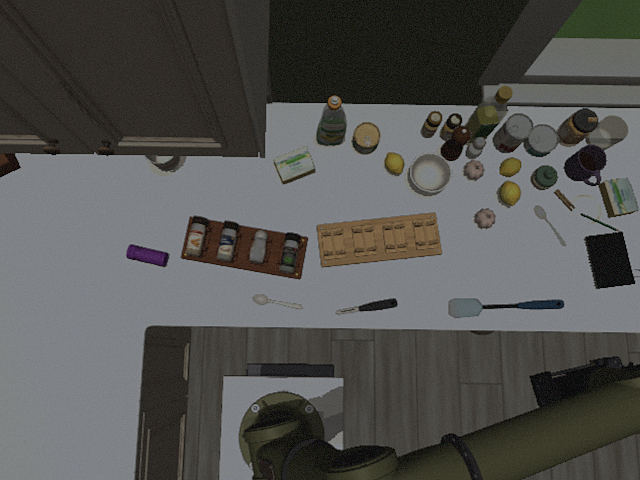

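View pics/scene0.png

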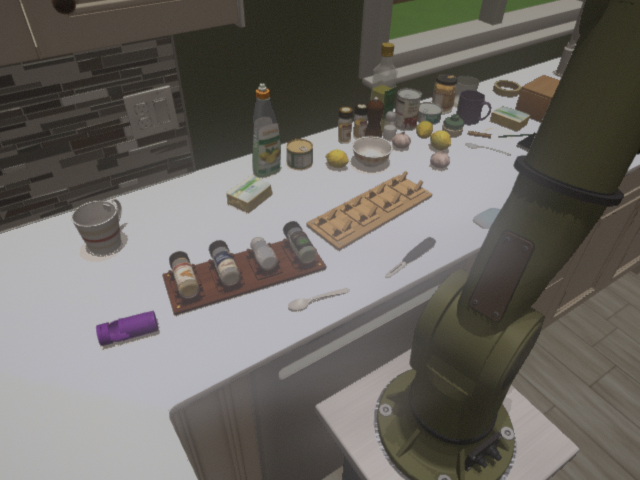

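View pics/wrist0.png

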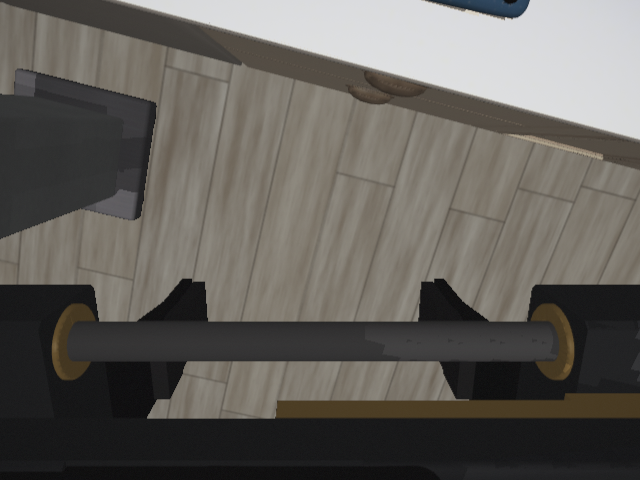

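The dark rack (top image, columns 182–307) holds, left to right: tan, navy, salt, dark. The pale rack is at columns 317–441, and the purple look-alike lies at (147,256). So the pale rack from left to right should become dark, salt, navy, tan. Next I'll measure the poses.

```bash
cat > h.py <<'E'
import numpy as np, cv2
from scipy.optimize import least_squares
from scipy.spatial.transform import Rotation as Rn
from cell import env
def cam(c,obs=None):
    k=env.get_calibration(c); K=np.array([[k['fx'],0,k['cx']],[0,k['fy'],k['cy']],[0,0,1.]])
    if c=='wrist':
        o=obs; Rt=Rn.from_euler('xyz',o['tool_rot'],degrees=True).as_matrix(); T=np.eye(4);T[:3,:3]=Rt;T[:3,3]=o['tool_pos']
        M=np.linalg.inv(T@np.array(k['hand_eye'])); return K,M[:3,:3],M[:3,3]
    return K,np.array(k['R']),np.array(k['t'])
def proj(P,c):
    K,R,t=c; X=np.atleast_2d(P)@R.T+t; u=X@K.T; return u[:,:2]/u[:,2:]
def ray(uv,c,z):
    K,R,t=c; d=R.T@np.linalg.inv(K)@np.array([uv[0],uv[1],1.]); C=-R.T@t
    return C+d*(z-C[2])/d[2]
E
python3 - <<'E'
from h import *
import pickle
out={}
for c in ("top","scene"):
    im=env.read_camera(c); cc=cam(c)
    for l in ("old_rack","new_rack","tan_jar","navy_jar","salt_shaker","dark_jar"):
        r=env.outline_of(c,l)
        for d in r:
            if d['p']<.3: continue
            z=.048 if 'rack' not in l else .02
            (ctr,wh,a)=cv2.minAreaRect(np.argwhere(d['mask'])[:,::-1].astype(np.float32))
            print(c,l,round(d['p'],2),np.round(d['xy'],1),d['mask'].sum(),np.round(ray(d['xy'],cc,z),4),np.round(ctr,1),np.round(wh,1),round(a,1))
        out[c,l]=r
pickle.dump(out,open('m.pkl','wb'))
print(env.get_obs()['time_s'])
E
```

```text
top old_rack 0.9 [242.3 251.9] 1911 [0.4801 0.1148 0.02  ] [243.2 247. ] [121.   43.5] 10.3
top old_rack 0.64 [226.9 239.5] 626 [0.5139 0.1583 0.02  ] [226.8 240.8] [15.8 40.5] 12.5
top new_rack 0.75 [242.3 249.5] 2063 [0.4868 0.1151 0.02  ] [243.6 247.1] [121.6  43.2] 10.0
top new_rack 0.74 [296.3 254.8] 175 [ 0.4745 -0.0325  0.02  ] [289.2 254. ] [21.9 27.6] 9.5
top new_rack 0.59 [378.2 237.5] 5243 [ 0.5264 -0.2564  0.02  ] [378.1 239. ] [ 44.1 122.6] 83.4
top new_rack 0.43 [238.3 243.7] 134 [0.5027 0.1266 0.02  ] [233.4 247.7] [19.3 30.7] 49.2
top tan_jar 0.94 [195.7 235.4] 563 [0.5181 0.2386 0.048 ] [195.9 235.1] [15.7 39.7] 15.7
top tan_jar 0.84 [145.6 254.7] 555 [0.4633 0.3693 0.048 ] [146.5 254.5] [41.2 14.9] 11.3
top navy_jar 0.9 [227.1 239. ] 599 [0.5096 0.1538 0.048 ] [227.1 240.2] [15.5 41.2] 11.3
top salt_shaker 0.94 [258.8 249.4] 462 [0.4826 0.0678 0.048 ] [258.2 246.3] [16.  33.5] 14.0
top dark_jar 0.88 [287.2 255.4] 607 [ 0.4675 -0.0086  0.048 ] [289.1 252.2] [15.3 40.8] 9.5
scene old_rack 0.86 [242.8 278.9] 2749 [0.4661 0.1327 0.02  ] [244.5 272.5] [ 43.3 160.3] 74.1
scene old_rack 0.66 [366.1 211.4] 4084 [ 0.5106 -0.2293  0.02  ] [368.7 210.8] [ 40.1 123.7] 61.4
scene new_rack 0.85 [365.7 212.8] 4144 [ 0.5067 -0.225   0.02  ] [369.7 211.3] [ 39.7 125.7] 62.5
scene tan_jar 0.85 [130.3 324.7] 1270 [0.4465 0.37   0.048 ] [126.6 328.3] [22.5 61.7] 75.1
scene tan_jar 0.77 [181.9 273.3] 950 [0.5214 0.2405 0.048 ] [184.1 274.2] [47.8 23.4] 71.6
scene navy_jar 0.83 [223.2 265.6] 881 [0.4969 0.1599 0.048 ] [223.3 262.8] [47.4 20.1] 65.2
scene salt_shaker 0.7 [260.9 251.9] 583 [0.492  0.0737 0.048 ] [262.8 253.6] [34.9 19.9] 48.0
scene dark_jar 0.94 [300.8 244.1] 789 [ 0.4675 -0.0122  0.048 ] [299.2 242.3] [45.2 19.4] 56.3
0.85
```

```bash
cat >> h.py <<'E'
def box(cx,cy,z0,z1,lx,ly):
    return np.array([[cx+a*lx/2,cy+b*ly/2,z] for a in(-1,1) for b in(-1,1) for z in(z0,z1)])
def cyl(cy,x0,x1,r,zc,r2=None):
    a=np.linspace(0,2*np.pi,24,endpoint=False); r2=r2 or r
    return np.vstack([np.c_[np.full(24,x),cy+q*np.cos(a),zc+q*np.sin(a)] for x,q in((x0,r),(x1,r2))])
YS=[.1275,.0425,-.0425,-.1275]
def rackparts(kind):
    P=[box(0,0,0,.012,.12,.335)]
    for i,y in enumerate(YS):
        P.append(box(0,y,.012,.018,.084,.058))
        for s in(-.027,.027):
            for e in(-1,1): P.append(box(s,y+e*.026,.012,.042,.010,.006))
        if kind=='old':
            if i==2: P+= [cyl(y,-.045,.035,.021,.05,.018),cyl(y,.035,.045,.018,.05,.012)]
            else: P.append(cyl(y,-.0525,.0525,.0205,.048))
    return P
def world(P,p):
    c,s=np.cos(p[2]),np.sin(p[2]); return np.c_[p[0]+c*P[:,0]-s*P[:,1],p[1]+s*P[:,0]+c*P[:,1],P[:,2]]
def render(parts,p,cc,S=4):
    m=np.zeros((480*S//2,640*S//2),np.uint8) if False else np.zeros((480,640),np.float32)
    M=np.zeros((480*S,640*S),np.uint8)
    for P in parts:
        uv=proj(world(P,p),cc); h=cv2.convexHull(((uv+.5)*S*256-128).astype(np.int32).reshape(-1,1,2))
        cv2.fillConvexPoly(M,h,255,shift=8)
    return cv2.resize(M,(640,480),interpolation=cv2.INTER_AREA).astype(np.float32)/255
E
python3 - <<'E'
from h import *
import pickle
from scipy.optimize import minimize
m=pickle.load(open('m.pkl','rb'))
top=m['top','new_rack']; newt=[d['mask'] for d in top if d['mask'].sum()>4000][0]
news=m['scene','new_rack'][0]['mask']
def u(c):
    a=m[c,'old_rack'][0]['mask'].copy()
    for l in("tan_jar","navy_jar","salt_shaker","dark_jar"):
        for d in m[c,l]:
            if d['p']<.3: continue
            x,y=d['xy']
            if l=='tan_jar' and (x<170): continue
            a|=d['mask']
    return cv2.morphologyEx(a.astype(np.uint8),cv2.MORPH_CLOSE,np.ones((3,3)))>0
K={'top':cam('top'),'scene':cam('scene')}
for n,ms,p0 in(('new',{'top':newt,'scene':news},[.515,-.25,.1]),('old',{'top':u('top'),'scene':u('scene')},[.49,.115,-.17])):
    parts=rackparts(n)
    for cs in(['top'],['scene'],['top','scene']):
        def f(p):
            return sum(np.abs(render(parts,p,K[c])-ms[c]).sum()/ms[c].sum() for c in cs)
        r=minimize(f,p0,method='Nelder-Mead',options=dict(initial_simplex=[p0]+[[p0[j]+(i==j)*[.01,.01,.08][i] for j in range(3)] for i in range(3)],xatol=1e-4,fatol=1e-4))
        print(n,cs,np.round(r.x[:2],4),np.round(np.degrees(r.x[2]),2),round(r.fun,3))
    for c in K:
        im=cv2.imread(f'pics/{c}0.png'); q=render(parts,r.x,K[c])
        im[...,1]=np.where(q>.5,np.minimum(255,im[...,1]+70.),im[...,1]); 
        cn,_=cv2.findContours(ms[c].astype(np.uint8),0,1); cv2.drawContours(im,cn,-1,(0,0,255),1)
        x,y=proj([[*r.x[:2],.02]],K[c])[0].astype(int)
        cr=im[max(y-60,0):y+60,max(0,x-90):x+90]; cv2.imwrite(f'pics/fit_{n}_{c}.png',cv2.resize(cr,None,fx=4,fy=4))
E
```

```text
new ['top'] [ 0.525  -0.2573] 7.24 0.021
new ['scene'] [ 0.5268 -0.2601] 7.72 0.06
new ['top', 'scene'] [ 0.5251 -0.2575] 7.37 0.088
old ['top'] [0.4971 0.1134] -9.7 0.236
old ['scene'] [0.4988 0.1132] -9.26 0.304
old ['top', 'scene'] [0.4974 0.1133] -9.52 0.545
```

Both fits agree: the pale rack is at about (0.525, -0.257) with yaw 7.4°, the dark rack at about (0.497, 0.113) with yaw -9.5°. I'll move over the pale rack and look with the wrist camera.

```bash
cat > plan.py <<'E'
from h import *
import sys,json
def plan(tgt,yaw,n,src=None,nd=0,pitchfix=False):
    """rows (tool axes) from measured pose (or src pos,yaw) to tgt; straight line"""
    o=env.get_obs()
    if src is None:
        p=np.array(o['tool_pos']); y=o['tool_rot'][2]
    else: p,y=np.array(src[0],float),src[1]
    tgt=np.array(tgt,float); rows=[]; cp=p.copy(); cy=y
    for i in range(1,n+1):
        w=p+(tgt-p)*i/n; wy=y+(yaw-y)*i/n
        Rt=Rn.from_euler('xyz',[-90,0,cy],degrees=True).as_matrix()
        s=np.round(Rt.T@(w-cp)*1000,nd)+0.; d=np.round(-(wy-cy),1)+0.
        rows.append([[float(v) for v in s],[0,float(d),0]]); cp=cp+Rt@s/1000; cy-=d
    print(json.dumps(rows)); print('end',np.round(cp,4),round(cy,2)); return (cp,cy)
E
python3 - <<'E'
from plan import *
plan([.455,-.25,.25],-82.7,14)
E
```

```text
[[[-21.0, -2.0, 27.0], [0, 0.5, 0]], [[-22.0, -2.0, 27.0], [0, 0.4, 0]], [[-22.0, -2.0, 27.0], [0, 0.5, 0]], [[-21.0, -2.0, 27.0], [0, 0.5, 0]], [[-23.0, -2.0, 27.0], [0, 0.5, 0]], [[-22.0, -2.0, 26.0], [0, 0.4, 0]], [[-23.0, -2.0, 26.0], [0, 0.5, 0]], [[-22.0, -2.0, 26.0], [0, 0.5, 0]], [[-23.0, -2.0, 26.0], [0, 0.5, 0]], [[-24.0, -2.0, 25.0], [0, 0.4, 0]], [[-23.0, -2.0, 26.0], [0, 0.5, 0]], [[-24.0, -1.0, 25.0], [0, 0.5, 0]], [[-24.0, -2.0, 25.0], [0, 0.4, 0]], [[-24.0, -2.0, 25.0], [0, 0.5, 0]]]
end [ 0.4551 -0.2498  0.2496] -82.69
```

View pics/fit_new_top.png

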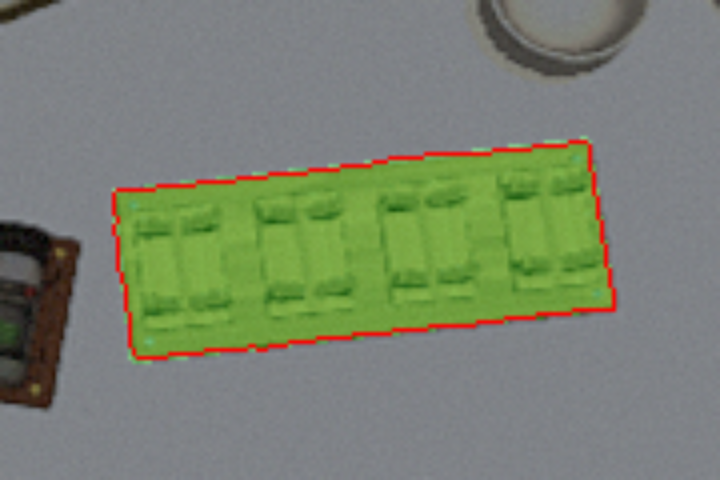

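View pics/fit_old_top.png

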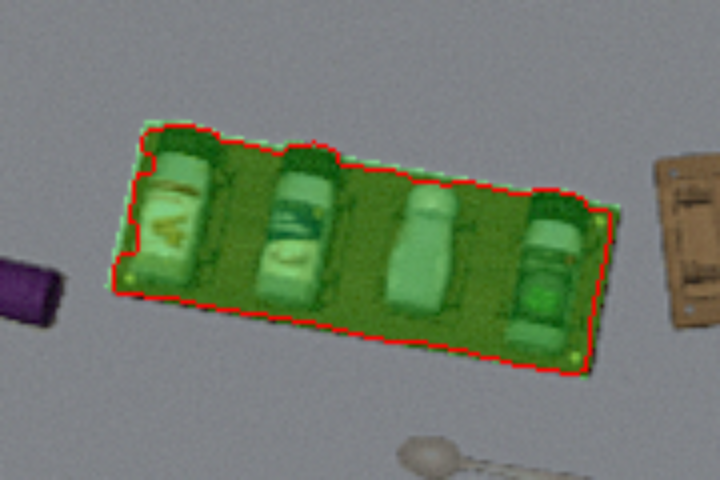

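Call:
{"api": "carry_out", "payload": {
  "targets": [
    [[-21, -2, 27], [0, 0.5, 0]],
    [[-22, -2, 27], [0, 0.5, 0]],
    [[-22, -2, 27], [0, 0.5, 0]],
    [[-22, -2, 27], [0, 0.5, 0]],
    [[-22, -2, 27], [0, 0.5, 0]],
    [[-22, -2, 26], [0, 0.5, 0]],
    [[-23, -2, 26], [0, 0.5, 0]],
    [[-23, -2, 26], [0, 0.5, 0]],
    [[-23, -2, 26], [0, 0.5, 0]],
    [[-24, -2, 26], [0, 0.5, 0]],
    [[-24, -2, 25], [0, 0.5, 0]],
    [[-24, -2, 25], [0, 0.5, 0]]
  ],
  "jaw": 0.75
}}

```text
time_s: 2.05
tool_pos: [0.4135, -0.3017, 0.2469]
tool_rot: [-90.0, -0.0, -82.1]
force: [0.9, 0.2, -1.1]
grip_width: 0.0654
```

Call:
{"api": "carry_out", "payload": {
  "targets": [
    [[-24, -2, 25], [0, 0.3, 0]],
    [[-24, -2, 25], [0, 0.3, 0]],
    [[0, 0, 0], [0, 0, 0]],
    [[0, 0, 0], [0, 0, 0]],
    [[0, 0, 0], [0, 0, 0]]
  ]
}}

```text
time_s: 2.55
tool_pos: [0.4551, -0.2498, 0.2504]
tool_rot: [-90.0, -0.0, -82.8]
force: [0.2, -0.4, -0.5]
grip_width: 0.0652
```

```bash
python3 - <<'E'
from h import *
import pickle
o=env.get_obs(); im=env.read_camera('wrist'); cv2.imwrite('pics/w1.png',im[:,:,::-1]); pickle.dump((o,im),open('w1.pkl','wb'))
print(o['tool_pos'],o['tool_rot'],o['grip_width'],o['qpos'])
cc=cam('wrist',o)
im=im[:,:,::-1].copy()
for P in rackparts('new')[:1]+rackparts('new')[2:]:
    if 1:
        for q in proj(world(P,[.5251,-.2575,np.radians(7.37)]),cc): cv2.circle(im,tuple(int(v) for v in q),1,(0,0,255),-1)
cv2.imwrite('pics/w1o.png',im)
E
```

```text
[ 0.45508057 -0.249776    0.25042252] [-9.00402908e+01 -2.78206442e-02 -8.27798716e+01] 0.06516378080171145 [ 49.86944056   2.8282793  -24.78610535  98.37681882   1.25306979
  79.07679983 -57.90786553]
```

View pics/w1o.png

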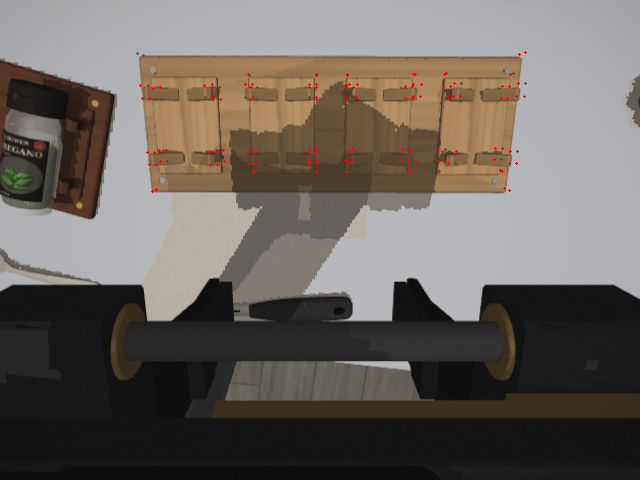

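The pale rack (cols 138–522, rows 55–192) matches the model within a few pixels. I'll refine with the wrist mask.

```bash
cat >> h.py <<'E'
from scipy.optimize import minimize
def fit(parts,mask,cc,p0,ign=None):
    w=np.ones(mask.shape) if ign is None else (~ign).astype(float)
    f=lambda p:(w*np.abs(render(parts,p,cc,S=3)-mask)).sum()/mask.sum()
    p0=list(p0); sx=[p0]+[[p0[j]+(i==j)*[.006,.006,.03][i] for j in range(3)] for i in range(3)]
    r=minimize(f,p0,method='Nelder-Mead',options=dict(initial_simplex=sx,xatol=5e-5,fatol=1e-4)); return r.x,r.fun
E
python3 - <<'E'
from h import *
o=env.get_obs(); env.read_camera('wrist'); cc=cam('wrist',o)
for d in env.outline_of('wrist','new_rack'):
    if d['p']<.3: continue
    print(d['p'],d['xy'],d['mask'].sum())
    if d['mask'].sum()>30000:
        m=d['mask']; m=cv2.morphologyEx(m.astype(np.uint8),cv2.MORPH_CLOSE,np.ones((5,5)))>0
        x,f=fit(rackparts('new'),m,cc,[.5251,-.2575,.1286]); print(x,np.degrees(x[2]),f)
        im=cv2.imread('pics/w1.png'); 
        cn,_=cv2.findContours(m.astype(np.uint8),0,1); cv2.drawContours(im,cn,-1,(0,255,0),1)
        for P in rackparts('new'):
            for q in proj(world(P,x),cc): cv2.circle(im,tuple(int(round(v)) for v in q),1,(0,0,255),-1)
        cv2.imwrite('pics/w1f.png',im[30:210,110:550].repeat(1,0)); cv2.imwrite('pics/w1f.png',cv2.resize(im[30:210,110:550],(800,327)))
E
```

```text
0.69 [328.8, 122.4] 50433
[ 0.52331995 -0.25629515  0.12176186] 6.976440482720906 0.02338571799876537
```

View pics/w1f.png

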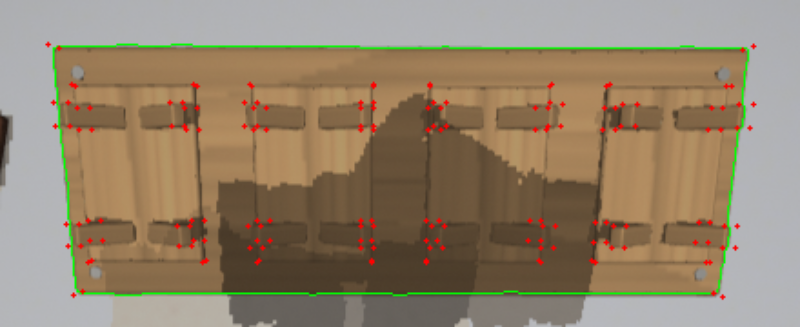

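```bash
python3 - <<'E'
from plan import *
plan([.435,.124,.24],-99.5,12)
E
```

```text
[[[-31.0, 1.0, 2.0], [0, 1.4, 0]], [[-31.0, 1.0, 2.0], [0, 1.4, 0]], [[-31.0, 1.0, 0.0], [0, 1.4, 0]], [[-32.0, 0.0, 0.0], [0, 1.4, 0]], [[-31.0, 1.0, 0.0], [0, 1.3, 0]], [[-31.0, 1.0, -2.0], [0, 1.4, 0]], [[-31.0, 1.0, -2.0], [0, 1.4, 0]], [[-31.0, 1.0, -3.0], [0, 1.4, 0]], [[-31.0, 1.0, -4.0], [0, 1.4, 0]], [[-31.0, 1.0, -5.0], [0, 1.4, 0]], [[-31.0, 1.0, -5.0], [0, 1.4, 0]], [[-30.0, 0.0, -6.0], [0, 1.4, 0]]]
end [0.435  0.1236 0.2404] -99.52
```

Call:
{"api": "carry_out", "payload": {
  "targets": [
    [[-31, 1, 2], [0, 1.4, 0]],
    [[-31, 1, 2], [0, 1.4, 0]],
    [[-31, 1, 0], [0, 1.4, 0]],
    [[-32, 1, 0], [0, 1.4, 0]],
    [[-31, 1, 0], [0, 1.4, 0]],
    [[-31, 1, -2], [0, 1.4, 0]],
    [[-31, 1, -2], [0, 1.4, 0]],
    [[-31, 1, -3], [0, 1.4, 0]],
    [[-31, 1, -4], [0, 1.4, 0]],
    [[-31, 1, -5], [0, 1.4, 0]],
    [[-31, 0, -5], [0, 1.4, 0]],
    [[-30, 0, -6], [0, 1.4, 0]]
  ]
}}

```text
time_s: 3.9
tool_pos: [0.4352, 0.1253, 0.2406]
tool_rot: [-90.0, -0.0, -99.6]
force: [0.6, -0.8, 0.1]
grip_width: 0.0653
```

Call:
{"api": "carry_out", "payload": {
  "targets": [
    [[0, 0, 0], [0, 0, 0]],
    [[0, 0, 0], [0, 0, 0]],
    [[0, 0, 0], [0, 0, 0]]
  ]
}}

```text
time_s: 4.2
tool_pos: [0.4355, 0.1232, 0.2404]
tool_rot: [-90.0, -0.0, -99.6]
force: [0.9, -0.5, -0.1]
grip_width: 0.0649
```

```bash
python3 - <<'E'
from h import *
import pickle
o=env.get_obs(); im=env.read_camera('wrist')[:,:,::-1].copy(); cv2.imwrite('pics/w2.png',im); cc=cam('wrist',o)
print(o['tool_pos'],o['tool_rot'],o['qpos'])
M={}
for l in ("old_rack","tan_jar","navy_jar","salt_shaker","dark_jar"):
    M[l]=[d for d in env.outline_of('wrist',l) if d['p']>.3]
    for d in M[l]: print(l,round(d['p'],2),np.round(d['xy']),d['mask'].sum())
pickle.dump((o,M),open('w2.pkl','wb'))
p=[.4974,.1133,np.radians(-9.5)]
for P in rackparts('old'):
    for q in proj(world(P,p),cc): cv2.circle(im,tuple(int(round(v)) for v in q),1,(0,0,255),-1)
for l in M:
    for d in M[l][:1]:
        cn,_=cv2.findContours(d['mask'].astype(np.uint8),0,1); cv2.drawContours(im,cn,-1,(0,255,0),1)
cv2.imwrite('pics/w2o.png',im)
E
```

```text
[0.43547165 0.12322844 0.24041056] [-9.00057207e+01 -3.42245310e-02 -9.96177044e+01] [  34.12821823   -6.99492148  -48.6843687   106.5686613    -5.3334487
   78.13174153 -112.85981508]
old_rack 0.85 [316. 129.] 16942
tan_jar 0.94 [151. 133.] 7448
tan_jar 0.81 [ 47. 218.] 4271
navy_jar 0.64 [259. 128.] 6897
salt_shaker 0.86 [363. 138.] 5288
dark_jar 0.62 [470. 132.] 7481
```

View pics/w2o.png

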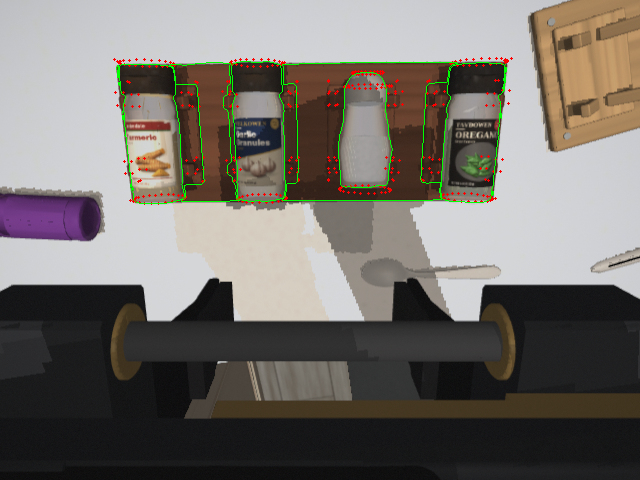

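```bash
python3 - <<'E'
from h import *
import pickle
o,M=pickle.load(open('w2.pkl','rb')); cc=cam('wrist',o)
u=np.zeros((480,640),bool)
for l in M: u|=M[l][0]['mask']
u=cv2.morphologyEx(u.astype(np.uint8),cv2.MORPH_CLOSE,np.ones((5,5)))>0
x,f=fit(rackparts('old'),u,cc,[.4974,.1133,-.166]); print('rack',x,np.degrees(x[2]),f)
c,s=np.cos(x[2]),np.sin(x[2])
for i,l in enumerate(("tan_jar","navy_jar","salt_shaker","dark_jar")):
    if i==2: parts=[cyl(0,-.045,.02,.0215,.05,.019),cyl(0,.02,.045,.019,.05,.012)]
    else: parts=[cyl(0,-.0525,.0525,.0205,.048)]
    ctr=x[:2]+YS[i]*np.array([-s,c])
    y,g=fit(parts,M[l][0]['mask'],cc,[*ctr,x[2]]); print(l,'saddle',np.round(ctr,4),'jar',np.round(y[:2],4),np.round(np.degrees(y[2]),1),round(g,3))
E
```

```text
rack [ 0.49539882  0.11472497 -0.16570788] -9.494361950656646 0.2115328597406653
tan_jar saddle [0.5164 0.2405] jar [0.5164 0.24  ] -9.7 0.042
navy_jar saddle [0.5024 0.1566] jar [0.5037 0.156 ] -9.3 0.067
salt_shaker saddle [0.4884 0.0728] jar [0.4929 0.0724] -8.9 0.124
dark_jar saddle [ 0.4744 -0.011 ] jar [ 0.4741 -0.0112] -9.5 0.039
```

```bash
python3 - <<'E'
from plan import *
s=plan([.474,-.011,.12],-99.5,8)
E
```

```text
[[[16.0, 15.0, 8.0], [0, 0.0, 0]], [[16.0, 15.0, 7.0], [0, 0.0, 0]], [[16.0, 15.0, 8.0], [0, 0.0, 0]], [[15.0, 15.0, 7.0], [0, 0.0, 0]], [[16.0, 15.0, 8.0], [0, 0.0, 0]], [[16.0, 15.0, 7.0], [0, 0.0, 0]], [[16.0, 15.0, 8.0], [0, 0.0, 0]], [[16.0, 15.0, 8.0], [0, -0.1, 0]]]
end [ 0.4744 -0.0112  0.1205] -99.45
```

Call:
{"api": "carry_out", "payload": {
  "targets": [
    [[16, 15, 8], [0, 0, 0]],
    [[16, 15, 7], [0, 0, 0]],
    [[16, 15, 8], [0, 0, 0]],
    [[15, 15, 7], [0, 0, 0]],
    [[16, 15, 8], [0, 0, 0]],
    [[16, 15, 7], [0, 0, 0]],
    [[16, 15, 8], [0, 0, 0]],
    [[16, 15, 8], [0, -0.1, 0]],
    [[0, 0, 0], [0, 0, 0]],
    [[0, 0, 0], [0, 0, 0]]
  ]
}}

```text
time_s: 5.5
tool_pos: [0.4743, -0.0102, 0.1205]
tool_rot: [-90.1, 0.0, -99.4]
force: [-0.0, 0.3, -0.3]
grip_width: 0.065
```

```bash
python3 - <<'E'
from plan import *
o=env.get_obs(); print(o['tool_pos'],o['tool_rot'],np.round(o['qpos'],1))
im=env.read_camera('wrist')[:,:,::-1].copy();cc=cam('wrist',o)
for P in [cyl(0,-.0525,.0525,.0205,.048)]:
    for q in proj(world(P,[.4741,-.0112,np.radians(-9.5)]),cc): cv2.circle(im,tuple(int(round(v)) for v in q),1,(0,0,255),-1)
cv2.imwrite('pics/w3.png',im)
plan([.474,-.011,.031],-99.5,5,nd=1)
E
```

```text
[ 0.47431334 -0.01022998  0.1205466 ] [-9.00509074e+01  4.80636808e-02 -9.94364476e+01] [  39.7    3.9  -42.5  113.3    2.9   63.8 -103.5]
[[[0.3, 18.0, -0.1], [0, 0.0, 0]], [[0.3, 18.0, -0.1], [0, 0.1, 0]], [[0.3, 18.0, -0.1], [0, 0.0, 0]], [[0.3, 18.1, -0.1], [0, 0.0, 0]], [[0.3, 18.0, -0.1], [0, 0.0, 0]]]
end [ 0.474 -0.011  0.031] -99.46
```

View pics/w3.png

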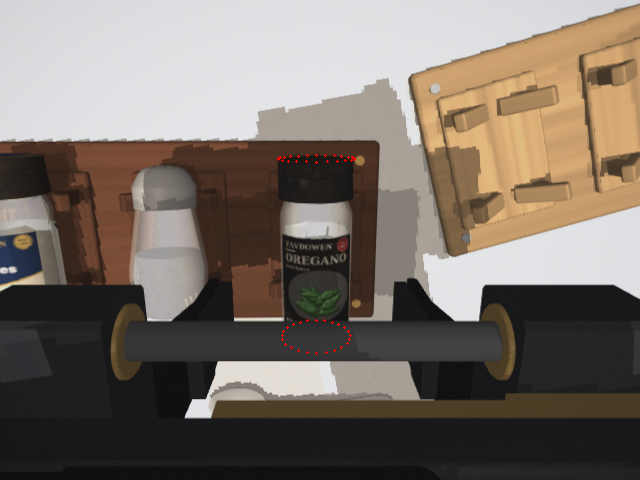

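The jar is aligned: its cap edge at (316,158) matches the prediction. Descending and gripping.

Call:
{"api": "carry_out", "payload": {
  "targets": [
    [[0.5, 18, 0], [0, 0, 0]],
    [[0.5, 18, 0], [0, 0, 0]],
    [[0, 18, 0], [0, 0, 0]],
    [[0, 18, 0], [0, 0, 0]],
    [[0, 17.5, 0], [0, 0, 0]],
    [[0, 0, 0], [0, 0, 0]],
    [[0, 0, 0], [0, 0, 0]]
  ]
}}

```text
time_s: 6.25
tool_pos: [0.4749, -0.0107, 0.032]
tool_rot: [-89.9, 0.0, -99.3]
force: [-0.2, -0.0, 0.1]
grip_width: 0.0656
```

Call:
{"api": "carry_out", "payload": {
  "targets": [
    [[0, 0, 0], [0, 0, 0]],
    [[0, 0, 0], [0, 0, 0]],
    [[0, 0, 0], [0, 0, 0]],
    [[0, 0, 0], [0, 0, 0]],
    [[0, 0, 0], [0, 0, 0]]
  ],
  "jaw": 0,
  "squeeze": 20
}}

```text
time_s: 6.75
tool_pos: [0.4745, -0.012, 0.0314]
tool_rot: [-90.0, -0.0, -99.4]
force: [-1.1, -1.5, 3.2]
grip_width: 0.0406
```

```bash
cat >> plan.py <<'E'
NEW=[.5235,-.2565,np.radians(7.0)]
def newpos(i,x=0): return world(np.array([[x,YS[i],0]]),NEW)[0][:2]
E
python3 - <<'E'
from plan import *
for i in range(4): print(newpos(i))
p=newpos(0)
s=plan([.4745,-.012,.125],-99.4,4)
plan([*p,.125],-83,7,src=s)
E
```

```text
[ 0.50796166 -0.12995037]
[ 0.51832055 -0.21431679]
[ 0.52867945 -0.29868321]
[ 0.53903834 -0.38304963]
[[[0.0, -23.0, 0.0], [0, 0.0, 0]], [[0.0, -24.0, 0.0], [0, 0.0, 0]], [[0.0, -23.0, 0.0], [0, 0.0, 0]], [[0.0, -24.0, 0.0], [0, 0.0, 0]]]
end [ 0.4745 -0.012   0.1254] -99.4
[[[16.0, 0.0, 7.0], [0, -2.3, 0]], [[16.0, 0.0, 7.0], [0, -2.4, 0]], [[16.0, 0.0, 6.0], [0, -2.3, 0]], [[17.0, 0.0, 6.0], [0, -2.4, 0]], [[17.0, 0.0, 5.0], [0, -2.3, 0]], [[17.0, 0.0, 4.0], [0, -2.4, 0]], [[17.0, 0.0, 3.0], [0, -2.3, 0]]]
end [ 0.5078 -0.1299  0.1254] -83.0
```

Call:
{"api": "carry_out", "payload": {
  "targets": [
    [[0, -15, 0], [0, 0, 0]],
    [[0, -26, 0], [0, 0, 0]],
    [[0, -26, 0], [0, 0, 0]],
    [[0, -26, 0], [0, 0, 0]],
    [[16, 0, 7], [0, -2.3, 0]],
    [[16, 0, 7], [0, -2.4, 0]],
    [[16, 0, 6], [0, -2.3, 0]],
    [[17, 0, 6], [0, -2.4, 0]],
    [[17, 0, 5], [0, -2.3, 0]],
    [[17, 0, 4], [0, -2.4, 0]],
    [[17, 0, 3], [0, -2.3, 0]],
    [[0, 0, 0], [0, 0, 0]]
  ]
}}

```text
time_s: 7.95
tool_pos: [0.5078, -0.1318, 0.1246]
tool_rot: [-90.0, -0.0, -83.2]
force: [0.1, 0.7, -1.3]
grip_width: 0.0401
```

Call:
{"api": "carry_out", "payload": {
  "targets": [
    [[0, 0, 0], [0, 0, 0]],
    [[0, 0, 0], [0, 0, 0]]
  ]
}}

```text
time_s: 8.15
tool_pos: [0.5075, -0.1279, 0.1243]
tool_rot: [-90.0, 0.0, -82.9]
force: [0.6, -0.5, -0.9]
grip_width: 0.0403
```

```bash
python3 - <<'E'
from plan import *
o=env.get_obs(); print(o['tool_pos'],o['tool_rot'],o['grip_width'])
im=env.read_camera('wrist')[:,:,::-1].copy();cc=cam('wrist',o)
for P in rackparts('new'):
    for q in proj(world(P,NEW),cc): cv2.circle(im,tuple(int(round(v)) for v in q) if abs(q).max()<2000 else (0,0),1,(0,0,255),-1)
cv2.imwrite('pics/w4.png',im)
plan([*newpos(0),.0335],-83,5,nd=1)
E
```

```text
[ 0.50748282 -0.12789697  0.12428744] [-9.00027773e+01  2.71371054e-02 -8.29340558e+01] 0.04025307757391048
[[[0.4, 18.2, 0.0], [0, 0.0, 0]], [[0.4, 18.1, 0.1], [0, 0.0, 0]], [[0.4, 18.2, 0.0], [0, 0.0, 0]], [[0.4, 18.1, 0.1], [0, 0.1, 0]], [[0.4, 18.2, 0.0], [0, 0.0, 0]]]
end [ 0.5079 -0.1299  0.0335] -83.02
```

View pics/w4.png

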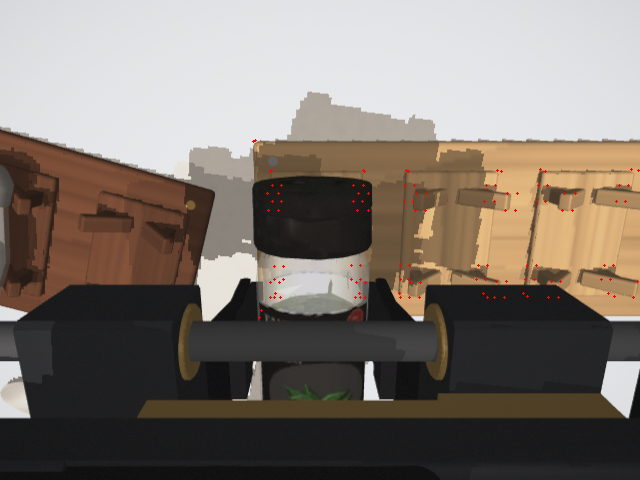

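The rack corner at (255,141) and the saddle edges fit the model, and the jar hangs straight. I'll lower it to just above the saddle and check.

Call:
{"api": "carry_out", "payload": {
  "targets": [
    [[0, 18, 0], [0, 0, 0]],
    [[0, 18, 0], [0, 0, 0]],
    [[0, 18, 0], [0, 0, 0]],
    [[0, 18, 0], [0, 0, 0]],
    [[0, 8, 0], [0, 0, 0]],
    [[0, 0, 0], [0, 0, 0]],
    [[0, 0, 0], [0, 0, 0]]
  ]
}}

```text
time_s: 8.9
tool_pos: [0.5082, -0.129, 0.0447]
tool_rot: [-90.0, -0.0, -83.0]
force: [0.1, 0.0, -1.1]
grip_width: 0.0399
```

```bash
python3 - <<'E'
from plan import *
o=env.get_obs(); print(o['tool_pos'],o['tool_rot'],o['force'],newpos(0))
plan([*newpos(0),.0315],-83,2,nd=1)
E
```

```text
[ 0.50816227 -0.12904666  0.04472   ] [-8.99520098e+01 -1.70736528e-02 -8.29579987e+01] [ 0.05749104  0.00668174 -1.09314974] [ 0.50796166 -0.12995037]
[[[0.4, 6.6, -0.2], [0, 0.0, 0]], [[0.5, 6.6, -0.1], [0, 0.0, 0]]]
end [ 0.508  -0.13    0.0315] -82.96
```

Call:
{"api": "carry_out", "payload": {
  "targets": [
    [[0.5, 6, 0], [0, 0, 0]],
    [[0, 4, 0], [0, 0, 0]],
    [[0, 3, 0], [0, 0, 0]],
    [[0, 0, 0], [0, 0, 0]],
    [[0, 0, 0], [0, 0, 0]]
  ]
}}

```text
time_s: 9.4
tool_pos: [0.5078, -0.13, 0.0314]
tool_rot: [-90.0, -0.0, -83.0]
force: [-2.0, -0.5, 4.1]
grip_width: 0.0399
```

Call:
{"api": "carry_out", "payload": {
  "targets": [
    [[0, 0, 0], [0, 0, 0]],
    [[0, 0, 0], [0, 0, 0]],
    [[0, 0, 0], [0, 0, 0]],
    [[0, 0, 0], [0, 0, 0]]
  ],
  "jaw": 0.75
}}

```text
time_s: 9.8
tool_pos: [0.5077, -0.1298, 0.0309]
tool_rot: [-90.0, 0.0, -83.0]
force: [-0.3, 0.8, -0.1]
grip_width: 0.0616
```

```bash
python3 - <<'E'
from plan import *
o=env.get_obs(); print(o['tool_pos'],o['tool_rot'],o['force'])
a=np.array(o['tool_pos']); a[2]=.125
s=plan(a,o['tool_rot'][2],4)
plan([.490,.0725,.115],-99.3,8,src=s)
E
```

```text
[ 0.50771257 -0.12984647  0.03093292] [-8.99967577e+01  6.25713069e-04 -8.29857626e+01] [-0.28675995  0.76917004 -0.12317137]
[[[0.0, -24.0, 0.0], [0, 0.0, 0]], [[0.0, -23.0, 0.0], [0, 0.0, 0]], [[0.0, -24.0, 0.0], [0, 0.0, 0]], [[0.0, -23.0, 0.0], [0, 0.0, 0]]]
end [ 0.5077 -0.1298  0.1249] -82.99
[[[-25.0, 1.0, 1.0], [0, 2.0, 0]], [[-26.0, 1.0, 0.0], [0, 2.1, 0]], [[-25.0, 2.0, -1.0], [0, 2.0, 0]], [[-25.0, 1.0, -2.0], [0, 2.1, 0]], [[-26.0, 1.0, -3.0], [0, 2.0, 0]], [[-25.0, 1.0, -3.0], [0, 2.0, 0]], [[-25.0, 2.0, -5.0], [0, 2.1, 0]], [[-25.0, 1.0, -5.0], [0, 2.0, 0]]]
end [0.4901 0.0728 0.1149] -99.29
```

Call:
{"api": "carry_out", "payload": {
  "targets": [
    [[0, -24, 0], [0, 0, 0]],
    [[0, -23, 0], [0, 0, 0]],
    [[0, -24, 0], [0, 0, 0]],
    [[0, -23, 0], [0, 0, 0]],
    [[-25, 0, 1], [0, 2, 0]],
    [[-26, 0, 0], [0, 2, 0]],
    [[-25, 0, -1], [0, 2, 0]],
    [[-25, 0, -2], [0, 2, 0]],
    [[-26, 0, -3], [0, 2, 0]],
    [[-25, 0, -3], [0, 2, 0]],
    [[-25, 0, -5], [0, 2, 0]],
    [[-25, 0, -5], [0, 2, 0]]
  ]
}}

```text
time_s: 11.0
tool_pos: [0.4894, 0.0738, 0.125]
tool_rot: [-90.0, -0.0, -99.1]
force: [-0.7, -1.2, -0.1]
grip_width: 0.0656
```

Call:
{"api": "carry_out", "payload": {
  "targets": [
    [[0, 0, 0], [0, 0.3, 0]],
    [[0, 0, 0], [0, 0, 0]],
    [[0, 0, 0], [0, 0, 0]],
    [[0, 0, 0], [0, 0, 0]]
  ]
}}

```text
time_s: 11.4
tool_pos: [0.4898, 0.0714, 0.1249]
tool_rot: [-90.0, -0.0, -99.4]
force: [0.6, -0.4, 0.3]
grip_width: 0.0653
```

```bash
python3 - <<'E'
from plan import *
o=env.get_obs(); print(o['tool_pos'],o['tool_rot'],o['qpos'])
im=env.read_camera('wrist')[:,:,::-1].copy();cc=cam('wrist',o)
R=[.4954,.1147,np.radians(-9.5)]
y=YS[2]
for P in [cyl(y,-.045,.045,.022,.05),box(0,y,.012,.018,.084,.058)]:
    for q in proj(world(P,R),cc): cv2.circle(im,tuple(int(round(v)) for v in q) if abs(q).max()<2000 else (0,0),1,(0,0,255),-1)
cv2.imwrite('pics/w5.png',im)
print(world(np.array([[0,y,0]]),R))
E
```

```text
[0.48976348 0.07143677 0.12487292] [-9.00105820e+01 -2.55528087e-02 -9.93972606e+01] [  32.61805971    7.21164216  -46.26447724  110.38780976    5.77736104
   64.74530389 -115.28985386]
[[0.48838548 0.07278286 0.        ]]
```

View pics/w5.png

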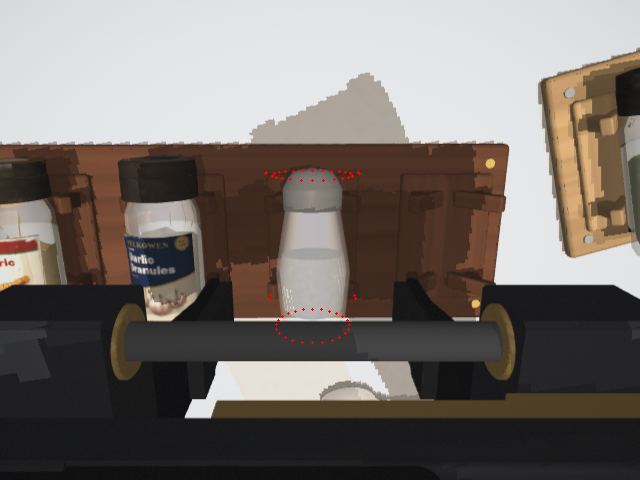

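The shaker (cols 278–348) sits laterally centred, but its dome tip is at row 167 where the model puts it at 174. So it lies about 3.5 mm further along its axis than the saddle's middle, which agrees with the earlier fit. I'll grip 2 mm before the saddle's middle and offset the placing to compensate.

```bash
python3 - <<'E'
from plan import *
print(np.round(env.get_obs()['tool_pos'],4))
plan([.4864,.0731,.0315],-99.4,5,nd=1)
E
```

```text
[0.4898 0.0716 0.1249]
[[[-0.2, 18.7, -0.7], [0, 0.0, 0]], [[-0.2, 18.7, -0.7], [0, 0.0, 0]], [[-0.2, 18.7, -0.8], [0, 0.0, 0]], [[-0.2, 18.6, -0.7], [0, 0.0, 0]], [[-0.2, 18.7, -0.7], [0, 0.0, 0]]]
end [0.4864 0.0731 0.0315] -99.39
```

Call:
{"api": "carry_out", "payload": {
  "targets": [
    [[-0.5, 18.5, -1], [0, 0, 0]],
    [[-0.5, 18.5, -1], [0, 0, 0]],
    [[0, 19, -1], [0, 0, 0]],
    [[0, 19, -0.5], [0, 0, 0]],
    [[0, 18.5, 0], [0, 0, 0]],
    [[0, 0, 0], [0, 0, 0]],
    [[0, 0, 0], [0, 0, 0]]
  ]
}}

```text
time_s: 12.15
tool_pos: [0.4864, 0.074, 0.0317]
tool_rot: [-90.0, 0.0, -99.3]
force: [0.5, 0.1, 0.0]
grip_width: 0.0656
```

Call:
{"api": "carry_out", "payload": {
  "targets": [
    [[0, 0, 0], [0, 0, 0]],
    [[0, 0, 0], [0, 0, 0]],
    [[0, 0, 0], [0, 0, 0]],
    [[0, 0, 0], [0, 0, 0]],
    [[0, 0, 0], [0, 0, 0]]
  ],
  "jaw": 0,
  "squeeze": 20
}}

```text
time_s: 12.65
tool_pos: [0.4864, 0.0724, 0.032]
tool_rot: [-90.0, -0.2, -99.3]
force: [-2.3, -5.1, 5.4]
grip_width: 0.0409
```

```bash
python3 - <<'E'
from plan import *
o=env.get_obs(); print(o['tool_pos'],o['tool_rot'],o['force'])
a=np.array(o['tool_pos']); z0=a[2]; a[2]=.13
s=plan(a,o['tool_rot'][2],4)
print(newpos(1,-.0055))
plan([*newpos(1,-.0055),.13],-83,11,src=s)
E
```

```text
[0.48636621 0.07239164 0.0319614 ] [-89.99346245  -0.17553983 -99.32425458] [-2.26947738 -5.06244161  5.40888257]
[[[0.0, -25.0, 0.0], [0, 0.0, 0]], [[0.0, -24.0, 0.0], [0, 0.0, 0]], [[0.0, -25.0, 0.0], [0, 0.0, 0]], [[0.0, -24.0, 0.0], [0, 0.0, 0]]]
end [0.4864 0.0724 0.13  ] -99.32
[ 0.51286155 -0.21498707]
[[[25.0, 0.0, 7.0], [0, -1.5, 0]], [[26.0, 0.0, 6.0], [0, -1.5, 0]], [[26.0, 0.0, 5.0], [0, -1.5, 0]], [[25.0, 0.0, 4.0], [0, -1.4, 0]], [[26.0, 0.0, 4.0], [0, -1.5, 0]], [[26.0, 0.0, 4.0], [0, -1.5, 0]], [[27.0, 0.0, 2.0], [0, -1.5, 0]], [[26.0, 0.0, 2.0], [0, -1.5, 0]], [[26.0, 0.0, 1.0], [0, -1.5, 0]], [[26.0, 0.0, 1.0], [0, -1.4, 0]], [[26.0, 0.0, 0.0], [0, -1.5, 0]]]
end [ 0.513  -0.2146  0.13  ] -83.02
```

Call:
{"api": "carry_out", "payload": {
  "targets": [
    [[0, -15, 0], [0, 0, 0]],
    [[0, -28, 0], [0, 0, 0]],
    [[0, -28, 0], [0, 0, 0]],
    [[0, -27, 0], [0, 0, 0]],
    [[25, 0, 7], [0, -1.5, 0]],
    [[26, 0, 6], [0, -1.5, 0]],
    [[26, 0, 5], [0, -1.5, 0]],
    [[25, 0, 4], [0, -1.4, 0]],
    [[26, 0, 4], [0, -1.5, 0]],
    [[26, 0, 4], [0, -1.5, 0]],
    [[27, 0, 2], [0, -1.5, 0]],
    [[26, 0, 2], [0, -1.5, 0]]
  ]
}}

```text
time_s: 13.85
tool_pos: [0.5061, -0.1351, 0.1305]
tool_rot: [-89.9, 0.0, -87.3]
force: [0.9, 0.2, -0.9]
grip_width: 0.0406
```

Call:
{"api": "carry_out", "payload": {
  "targets": [
    [[26, 0, 1], [0, -1.5, 0]],
    [[26, 0, 1], [0, -1.4, 0]],
    [[26, 0, 0], [0, -1.5, 0]],
    [[0, 0, 0], [0, 0, 0]],
    [[0, 0, 0], [0, 0, 0]],
    [[0, 0, 0], [0, 0, 0]]
  ]
}}

```text
time_s: 14.45
tool_pos: [0.5135, -0.211, 0.13]
tool_rot: [-90.0, 0.0, -82.9]
force: [0.4, 0.5, -1.3]
grip_width: 0.0408
```

```bash
python3 - <<'E'
from plan import *
o=env.get_obs(); print(o['tool_pos'],o['tool_rot'],o['grip_width'])
im=env.read_camera('wrist')[:,:,::-1].copy();cc=cam('wrist',o)
tp=np.array(o['tool_pos']); yw=np.radians(o['tool_rot'][2]+90)
def dots(P,p,col):
    for q in proj(world(P,p),cc): cv2.circle(im,tuple(int(round(v)) for v in q) if abs(q).max()<2000 else (0,0),1,col,-1)
for i in range(4): dots(box(0,YS[i],.012,.018,.084,.058),NEW,(0,0,255))
dots(cyl(YS[0],-.0525,.0525,.0205,.048),NEW,(0,255,0))
dots(cyl(0,.0055-.045,.0055+.045,.022,tp[2]+.019,.012),[tp[0],tp[1],yw],(255,0,0))
cv2.imwrite('pics/w6.png',im)
E
```

```text
[ 0.51353206 -0.21096393  0.12995657] [-8.99555281e+01  4.53384785e-02 -8.28961573e+01] 0.040769335403884575
```

View pics/w6.png

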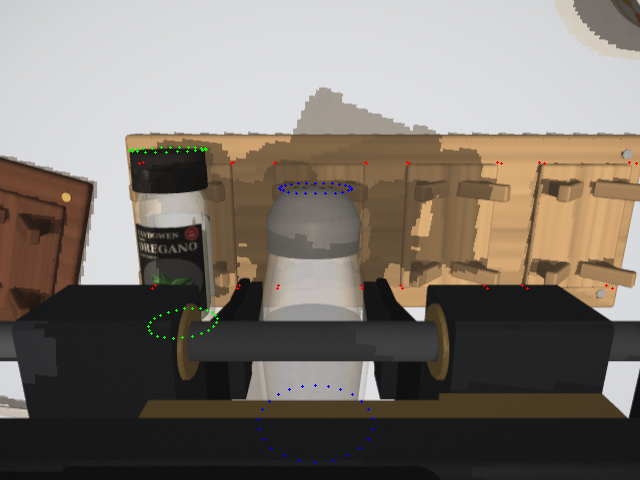

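The placed dark jar's cap (170,150) sits exactly where predicted. The shaker tip is 5 px further along, so I'll use an axial offset of 6.5 mm.

```bash
python3 - <<'E'
from plan import *
print(newpos(1,-.0065),np.round(env.get_obs()['tool_pos'],4))
plan([*newpos(1,-.0065),.048],-83,5,nd=1)
E
```

```text
[ 0.511869   -0.21510894] [ 0.5135 -0.211   0.1299]
[[[0.8, 16.4, -0.4], [0, 0.0, 0]], [[0.8, 16.4, -0.5], [0, 0.1, 0]], [[0.7, 16.4, -0.4], [0, 0.0, 0]], [[0.8, 16.3, -0.4], [0, 0.0, 0]], [[0.8, 16.4, -0.4], [0, 0.0, 0]]]
end [ 0.5119 -0.2151  0.048 ] -82.97
```

Call:
{"api": "carry_out", "payload": {
  "targets": [
    [[1, 16, -0.5], [0, 0, 0]],
    [[1, 16, -0.5], [0, 0, 0]],
    [[1, 16, -0.5], [0, 0, 0]],
    [[0, 16, -0.5], [0, 0, 0]],
    [[0, 16, 0], [0, 0, 0]],
    [[0, 0, 0], [0, 0, 0]],
    [[0, 0, 0], [0, 0, 0]]
  ]
}}

```text
time_s: 15.2
tool_pos: [0.5114, -0.2155, 0.049]
tool_rot: [-90.0, 0.0, -83.0]
force: [1.0, -0.1, -0.5]
grip_width: 0.0409
```

```bash
python3 - <<'E'
from plan import *
print(np.round(env.get_obs()['tool_pos'],4))
plan([*newpos(1,-.0065),.032],-83,2,nd=1)
E
```

```text
[ 0.5114 -0.2155  0.049 ]
[[[-0.2, 8.5, 0.3], [0, 0.0, 0]], [[-0.2, 8.5, 0.2], [0, 0.0, 0]]]
end [ 0.5119 -0.2151  0.032 ] -82.97
```

Call:
{"api": "carry_out", "payload": {
  "targets": [
    [[-0.5, 8, 0.5], [0, 0, 0]],
    [[0, 5, 0], [0, 0, 0]],
    [[0, 3, 0], [0, 0, 0]],
    [[0, 0, 0], [0, 0, 0]],
    [[0, 0, 0], [0, 0, 0]]
  ]
}}

```text
time_s: 15.7
tool_pos: [0.5121, -0.2153, 0.0337]
tool_rot: [-90.0, -0.0, -83.0]
force: [0.1, 0.0, -2.4]
grip_width: 0.0409
```

Call:
{"api": "carry_out", "payload": {
  "targets": [
    [[0, 1.5, 0], [0, 0, 0]],
    [[0, 0, 0], [0, 0, 0]],
    [[0, 0, 0], [0, 0, 0]]
  ]
}}

```text
time_s: 16.0
tool_pos: [0.5124, -0.2153, 0.0328]
tool_rot: [-90.0, -0.0, -83.0]
force: [-0.2, 0.6, 4.4]
grip_width: 0.0411
```

Call:
{"api": "carry_out", "payload": {
  "targets": [
    [[0, 0, 0], [0, 0, 0]],
    [[0, 0, 0], [0, 0, 0]],
    [[0, 0, 0], [0, 0, 0]],
    [[0, 0, 0], [0, 0, 0]]
  ],
  "jaw": 0.75
}}

```text
time_s: 16.4
tool_pos: [0.5118, -0.2154, 0.0318]
tool_rot: [-90.0, 0.0, -83.0]
force: [-0.7, 0.5, -0.3]
grip_width: 0.0622
```

```bash
python3 - <<'E'
from plan import *
o=env.get_obs(); print(o['tool_pos'],o['tool_rot'],o['force'])
a=np.array(o['tool_pos']); a[2]=.125
s=plan(a,o['tool_rot'][2],4)
plan([.503,.1563,.12],-99.4,13,src=s)
E
```

```text
[ 0.51178011 -0.21541741  0.03177157] [-9.00134609e+01  1.03972957e-03 -8.29972517e+01] [-0.72269351  0.50345839 -0.34639701]
[[[0.0, -23.0, 0.0], [0, 0.0, 0]], [[0.0, -24.0, 0.0], [0, 0.0, 0]], [[0.0, -23.0, 0.0], [0, 0.0, 0]], [[0.0, -23.0, 0.0], [0, 0.0, 0]]]
end [ 0.5118 -0.2154  0.1248] -83.0
[[[-28.0, 0.0, 3.0], [0, 1.3, 0]], [[-29.0, 1.0, 2.0], [0, 1.2, 0]], [[-29.0, 0.0, 2.0], [0, 1.3, 0]], [[-28.0, 0.0, 0.0], [0, 1.2, 0]], [[-29.0, 1.0, 1.0], [0, 1.3, 0]], [[-28.0, 0.0, -1.0], [0, 1.3, 0]], [[-29.0, 1.0, 0.0], [0, 1.2, 0]], [[-28.0, 0.0, -2.0], [0, 1.3, 0]], [[-29.0, 0.0, -2.0], [0, 1.3, 0]], [[-28.0, 1.0, -3.0], [0, 1.2, 0]], [[-29.0, 0.0, -4.0], [0, 1.3, 0]], [[-28.0, 0.0, -4.0], [0, 1.2, 0]], [[-28.0, 1.0, -4.0], [0, 1.3, 0]]]
end [0.5034 0.1559 0.1198] -99.4
```

Call:
{"api": "carry_out", "payload": {
  "targets": [
    [[0, -23, 0], [0, 0, 0]],
    [[0, -23, 0], [0, 0, 0]],
    [[0, -23, 0], [0, 0, 0]],
    [[0, -23, 0], [0, 0, 0]],
    [[-28, 0, 3], [0, 1.3, 0]],
    [[-29, 1, 2], [0, 1.2, 0]],
    [[-29, 0, 2], [0, 1.3, 0]],
    [[-28, 0, 0], [0, 1.2, 0]],
    [[-29, 1, 1], [0, 1.3, 0]],
    [[-28, 0, -1], [0, 1.3, 0]],
    [[-29, 1, 0], [0, 1.2, 0]],
    [[-28, 0, -2], [0, 1.3, 0]]
  ]
}}

```text
time_s: 17.6
tool_pos: [0.5064, 0.0141, 0.1209]
tool_rot: [-90.0, -0.0, -93.1]
force: [-0.5, -0.3, -0.1]
grip_width: 0.0653
```

Call:
{"api": "carry_out", "payload": {
  "targets": [
    [[-29, 0, -2], [0, 1.3, 0]],
    [[-28, 1, -3], [0, 1.2, 0]],
    [[-29, 0, -4], [0, 1.3, 0]],
    [[-28, 0, -4], [0, 1.2, 0]],
    [[-28, 1, -4], [0, 1.3, 0]],
    [[0, 0, 0], [0, 0, 0]],
    [[0, 0, 0], [0, 0, 0]],
    [[0, 0, 0], [0, 0, 0]]
  ]
}}

```text
time_s: 18.4
tool_pos: [0.5036, 0.1546, 0.1188]
tool_rot: [-90.0, -0.1, -99.5]
force: [-0.4, -0.1, 0.2]
grip_width: 0.0653
```

```bash
cat > look.py <<'E'
from plan import *
OLD=[.4954,.1147,np.radians(-9.5)]
def look(name,items):
    o=env.get_obs(); print(np.round(o['tool_pos'],4),np.round(o['tool_rot'],2),np.round(o['qpos'],1))
    im=env.read_camera('wrist')[:,:,::-1].copy();cc=cam('wrist',o)
    for P,p,col in items:
        for q in proj(world(P,p),cc): cv2.circle(im,tuple(int(round(v)) for v in q) if abs(q).max()<2000 else (0,0),1,col,-1)
    cv2.imwrite(f'pics/{name}.png',im); return o,cc
E
python3 - <<'E'
from look import *
look('w7',[(cyl(YS[i],-.0525,.0525,.0205,.048),OLD,(0,0,255)) for i in(0,1)])
plan([.503,.1563,.0315],-99.4,5,nd=1)
E
```

```text
[0.5036 0.1546 0.1188] [-9.001e+01 -6.000e-02 -9.946e+01] [  23.4   12.9  -47.9  106.6   10.6   65.1 -127.8]
[[[-0.3, 17.5, -0.2], [0, 0.0, 0]], [[-0.4, 17.4, -0.2], [0, 0.0, 0]], [[-0.3, 17.5, -0.2], [0, -0.1, 0]], [[-0.4, 17.4, -0.2], [0, 0.0, 0]], [[-0.3, 17.5, -0.2], [0, 0.0, 0]]]
end [0.503  0.1563 0.0315] -99.4
```

View pics/w7.png

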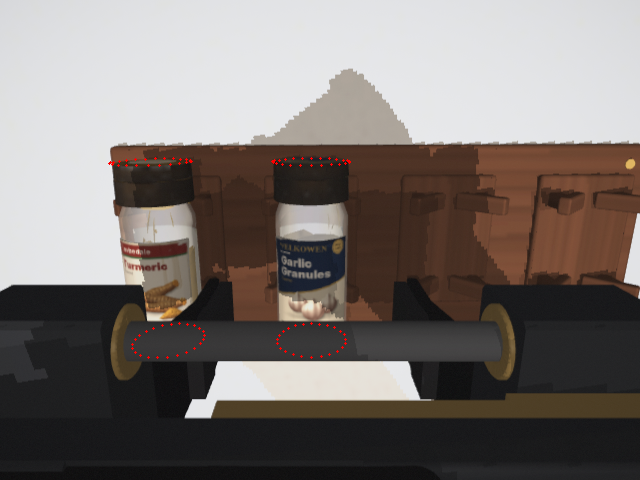

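The navy jar's cap, near (311,162), coincides with the model. Gripping it.

Call:
{"api": "carry_out", "payload": {
  "targets": [
    [[-1, 17.5, 0], [0, 0, 0]],
    [[-0.5, 17.5, 0], [0, 0, 0]],
    [[0, 17.5, -0.5], [0, 0, 0]],
    [[0, 17.5, 0], [0, 0, 0]],
    [[0, 17.5, 0], [0, 0, 0]],
    [[0, 0, 0], [0, 0, 0]],
    [[0, 0, 0], [0, 0, 0]]
  ]
}}

```text
time_s: 19.15
tool_pos: [0.5034, 0.1567, 0.0317]
tool_rot: [-90.0, -0.0, -99.5]
force: [-0.3, -0.2, -0.7]
grip_width: 0.0651
```

Call:
{"api": "carry_out", "payload": {
  "targets": [
    [[0, 0, 0], [0, 0, 0]],
    [[0, 0, 0], [0, 0, 0]],
    [[0, 0, 0], [0, 0, 0]],
    [[0, 0, 0], [0, 0, 0]],
    [[0, 0, 0], [0, 0, 0]]
  ],
  "jaw": 0,
  "squeeze": 20
}}

```text
time_s: 19.65
tool_pos: [0.5033, 0.1556, 0.0319]
tool_rot: [-90.0, -0.2, -99.4]
force: [-1.8, -4.9, 5.0]
grip_width: 0.04
```

```bash
python3 - <<'E'
from plan import *
o=env.get_obs(); print(o['tool_pos'],o['tool_rot'],o['force'],o['qpos'])
a=np.array(o['tool_pos']); z0=a[2]; a[2]=.13
s=plan(a,o['tool_rot'][2],4)
print(newpos(2))
plan([*newpos(2),.13],-83,17,src=s)
E
```

```text
[0.50331328 0.15558037 0.03188081] [-89.99694312  -0.19154874 -99.43063343] [-1.81755934 -4.86877468  4.96703233] [  19.87903962   19.87308388  -45.49971142  110.89361089   17.15935881
   56.21119235 -133.06236971]
[[[0.0, -25.0, 0.0], [0, 0.0, 0]], [[0.0, -24.0, 0.0], [0, 0.0, 0]], [[0.0, -25.0, 0.0], [0, 0.0, 0]], [[0.0, -24.0, 0.0], [0, 0.0, 0]]]
end [0.5033 0.1556 0.1299] -99.43
[ 0.52867945 -0.29868321]
[[[26.0, 0.0, 6.0], [0, -1.0, 0]], [[26.0, 0.0, 5.0], [0, -0.9, 0]], [[27.0, 0.0, 5.0], [0, -1.0, 0]], [[26.0, 0.0, 5.0], [0, -1.0, 0]], [[26.0, 0.0, 4.0], [0, -0.9, 0]], [[27.0, 0.0, 3.0], [0, -1.0, 0]], [[27.0, 0.0, 4.0], [0, -1.0, 0]], [[26.0, 0.0, 2.0], [0, -0.9, 0]], [[27.0, 0.0, 3.0], [0, -1.0, 0]], [[27.0, 0.0, 1.0], [0, -1.0, 0]], [[26.0, 0.0, 2.0], [0, -0.9, 0]], [[27.0, 0.0, 1.0], [0, -1.0, 0]], [[27.0, 0.0, 0.0], [0, -1.0, 0]], [[27.0, 0.0, 0.0], [0, -0.9, 0]], [[26.0, 0.0, 0.0], [0, -1.0, 0]], [[27.0, 0.0, -1.0], [0, -1.0, 0]], [[27.0, 0.0, -1.0], [0, -0.9, 0]]]
end [ 0.529  -0.2989  0.1299] -83.03
```

Call:
{"api": "carry_out", "payload": {
  "targets": [
    [[0, -15, 0], [0, 0, 0]],
    [[0, -28, 0], [0, 0, 0]],
    [[0, -28, 0], [0, 0, 0]],
    [[0, -27, 0], [0, 0, 0]],
    [[26, 0, 6], [0, -1, 0]],
    [[26, 0, 5], [0, -0.9, 0]],
    [[27, 0, 5], [0, -1, 0]],
    [[26, 0, 5], [0, -1, 0]],
    [[26, 0, 4], [0, -0.9, 0]],
    [[27, 0, 3], [0, -1, 0]],
    [[27, 0, 4], [0, -1, 0]],
    [[26, 0, 2], [0, -0.9, 0]]
  ]
}}

```text
time_s: 20.85
tool_pos: [0.5156, -0.0562, 0.1305]
tool_rot: [-89.9, 0.0, -91.6]
force: [0.1, 0.5, -1.7]
grip_width: 0.0403
```

Call:
{"api": "carry_out", "payload": {
  "targets": [
    [[27, 0, 3], [0, -1, 0]],
    [[27, 0, 1], [0, -1, 0]],
    [[26, 0, 2], [0, -0.9, 0]],
    [[27, 0, 1], [0, -1, 0]],
    [[27, 0, 0], [0, -1, 0]],
    [[27, 0, 0], [0, -0.9, 0]],
    [[26, 0, 0], [0, -1, 0]],
    [[27, 0, -1], [0, -1, 0]],
    [[27, 0, -1], [0, -0.9, 0]],
    [[0, 0, 0], [0, 0, 0]],
    [[0, 0, 0], [0, 0, 0]],
    [[0, 0, 0], [0, 0, 0]]
  ]
}}

```text
time_s: 22.05
tool_pos: [0.53, -0.295, 0.13]
tool_rot: [-89.9, 0.1, -82.9]
force: [-0.3, 1.0, -2.0]
grip_width: 0.0403
```

```bash
python3 - <<'E'
from look import *
o=env.get_obs(); tp=o['tool_pos']; T=[tp[0],tp[1],np.radians(o['tool_rot'][2]+90)]
look('w8',[(cyl(YS[0],-.0525,.0525,.0205,.048),NEW,(0,255,0)),(cyl(YS[1],-.045,.045,.0215,.05,.012),NEW,(0,255,0)),(cyl(0,-.0525,.0525,.0205,tp[2]+.0165),T,(255,0,0))]+[(box(0,YS[i],.012,.018,.084,.058),NEW,(0,0,255)) for i in range(4)])
plan([*newpos(2),.048],-83,5,nd=1)
E
```

```text
[ 0.53  -0.295  0.13 ] [-8.994e+01  5.000e-02 -8.288e+01] [ 54.3  19.8 -33.6  95.3  11.6  68.4 -64.9]
[[[0.7, 16.4, -0.3], [0, 0.0, 0]], [[0.7, 16.4, -0.4], [0, 0.1, 0]], [[0.7, 16.4, -0.3], [0, 0.0, 0]], [[0.7, 16.4, -0.3], [0, 0.0, 0]], [[0.7, 16.4, -0.4], [0, 0.0, 0]]]
end [ 0.5287 -0.2987  0.048 ] -82.96
```

View pics/w8.png

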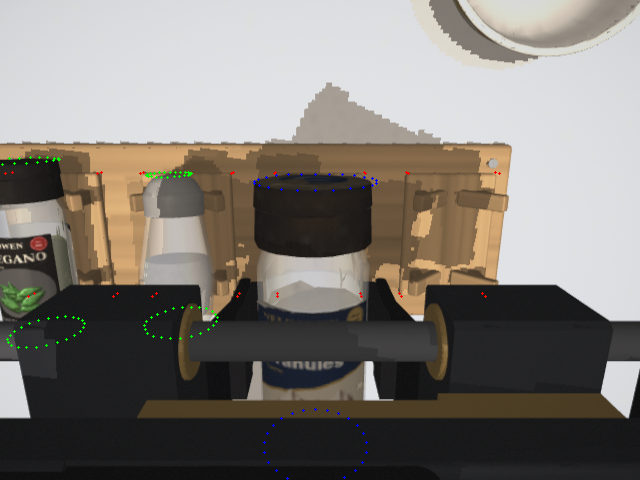

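Call:
{"api": "carry_out", "payload": {
  "targets": [
    [[1, 16.5, -0.5], [0, 0, 0]],
    [[1, 16.5, -0.5], [0, 0, 0]],
    [[0.5, 16.5, -0.5], [0, 0, 0]],
    [[0.5, 16.5, 0], [0, 0, 0]],
    [[0, 16, 0], [0, 0, 0]],
    [[0, 0, 0], [0, 0, 0]],
    [[0, 0, 0], [0, 0, 0]]
  ]
}}

```text
time_s: 22.8
tool_pos: [0.5281, -0.2997, 0.047]
tool_rot: [-90.0, 0.0, -83.0]
force: [0.2, -0.3, -0.4]
grip_width: 0.0406
```

```bash
python3 - <<'E'
from plan import *
print(np.round(env.get_obs()['tool_pos'],4))
plan([*newpos(2),.0315],-83,3,nd=1)
E
```

```text
[ 0.5281 -0.2997  0.047 ]
[[[-0.3, 5.2, 0.2], [0, 0.0, 0]], [[-0.3, 5.1, 0.3], [0, 0.0, 0]], [[-0.4, 5.2, 0.2], [0, 0.0, 0]]]
end [ 0.5287 -0.2987  0.0315] -82.98
```

Call:
{"api": "carry_out", "payload": {
  "targets": [
    [[-0.5, 6, 0.5], [0, 0, 0]],
    [[-0.5, 5, 0], [0, 0, 0]],
    [[0, 4, 0], [0, 0, 0]],
    [[0, 0.5, 0], [0, 0, 0]],
    [[0, 0, 0], [0, 0, 0]],
    [[0, 0, 0], [0, 0, 0]]
  ]
}}

```text
time_s: 23.4
tool_pos: [0.5286, -0.2988, 0.0321]
tool_rot: [-90.0, 0.0, -83.0]
force: [0.1, 1.5, -0.3]
grip_width: 0.0402
```

Call:
{"api": "carry_out", "payload": {
  "targets": [
    [[0, 0, 0], [0, 0, 0]],
    [[0, 0, 0], [0, 0, 0]],
    [[0, 0, 0], [0, 0, 0]],
    [[0, 0, 0], [0, 0, 0]]
  ],
  "jaw": 0.75
}}

```text
time_s: 23.8
tool_pos: [0.5286, -0.2992, 0.0322]
tool_rot: [-90.0, -0.0, -83.0]
force: [-0.5, -0.2, -0.5]
grip_width: 0.0622
```

```bash
python3 - <<'E'
from plan import *
o=env.get_obs(); print(o['tool_pos'],o['tool_rot'],o['force'])
a=np.array(o['tool_pos']); a[2]=.125
s=plan(a,o['tool_rot'][2],4)
s=plan([.46,-.215,.16],-83,4,src=s)
E
```

```text
[ 0.52856766 -0.29921258  0.03217833] [-8.99933355e+01 -2.17048595e-02 -8.29986949e+01] [-0.51156322 -0.20234909 -0.53521448]
[[[0.0, -23.0, 0.0], [0, 0.0, 0]], [[0.0, -23.0, 0.0], [0, 0.0, 0]], [[0.0, -24.0, 0.0], [0, 0.0, 0]], [[0.0, -23.0, 0.0], [0, 0.0, 0]]]
end [ 0.5286 -0.2992  0.1252] -83.0
[[[-23.0, -9.0, -14.0], [0, 0.0, 0]], [[-23.0, -8.0, -15.0], [0, 0.0, 0]], [[-23.0, -9.0, -14.0], [0, 0.0, 0]], [[-23.0, -9.0, -15.0], [0, 0.0, 0]]]
end [ 0.4598 -0.215   0.1602] -83.0
```

Lifting off and looking back over the placed row.

Call:
{"api": "carry_out", "payload": {
  "targets": [
    [[0, -23, 0], [0, 0, 0]],
    [[0, -23, 0], [0, 0, 0]],
    [[0, -24, 0], [0, 0, 0]],
    [[0, -23, 0], [0, 0, 0]],
    [[-23, -9, -14], [0, 0, 0]],
    [[-23, -8, -15], [0, 0, 0]],
    [[-23, -9, -14], [0, 0, 0]],
    [[-23, -9, -15], [0, 0, 0]],
    [[0, 0, 0], [0, 0, 0]],
    [[0, 0, 0], [0, 0, 0]],
    [[0, 0, 0], [0, 0, 0]]
  ]
}}

```text
time_s: 24.9
tool_pos: [0.46, -0.2156, 0.16]
tool_rot: [-90.0, -0.0, -83.0]
force: [0.6, 0.5, 0.0]
grip_width: 0.0652
```

```bash
python3 - <<'E'
from look import *
o,cc=look('w9',[(cyl(YS[i],-.0525,.0525,.0205,.048),NEW,(0,255,0)) for i in (0,2)]+[(cyl(YS[1],-.045,.045,.0215,.05,.012),NEW,(0,255,0))]+[(box(0,YS[i],.012,.018,.084,.058),NEW,(0,0,255)) for i in range(4)])
for l,i in (("navy_jar",2),("salt_shaker",1),("dark_jar",0)):
    d=[d for d in env.outline_of('wrist',l) if d['p']>.3]
    if not d: print(l,'none'); continue
    parts=[cyl(0,-.045,.02,.0215,.05,.019),cyl(0,.02,.045,.019,.05,.012)] if i==1 else [cyl(0,-.0525,.0525,.0205,.048)]
    x,f=fit(parts,d[0]['mask'],cc,[*newpos(i),NEW[2]]); c,s=np.cos(NEW[2]),np.sin(NEW[2]); e=x[:2]-newpos(i)
    print(l,np.round(d[0]['p'],2),'axial/lat mm',np.round(1000*np.array([c*e[0]+s*e[1],-s*e[0]+c*e[1]]),1),'yaw',np.round(np.degrees(x[2])-7,1),round(f,3))
E
```

```text
[ 0.46   -0.2156  0.16  ] [-8.998e+01 -3.000e-02 -8.304e+01] [ 57.1   5.7 -36.6 106.7   3.7  68.8 -63.8]
navy_jar 0.61 axial/lat mm [-0.1  0.7] yaw 0.2 0.039
salt_shaker 0.56 axial/lat mm [0.5 0.7] yaw 0.5 0.139
dark_jar 0.6 axial/lat mm [-0.6  0.6] yaw 0.0 0.039
```

View pics/w9.png

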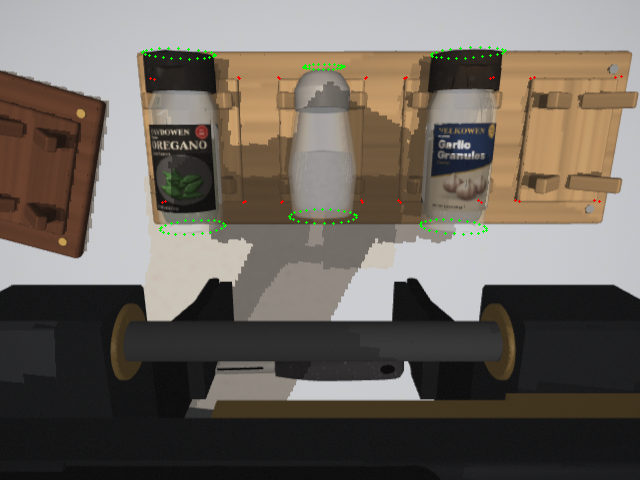

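All three placed items (cols 145–500, rows 50–235) lie within 1 mm and 0.5° of nominal. The tan jar is next.

```bash
python3 - <<'E'
from look import *
plan([.5165,.240,.125],-99.6,17)
E
```

```text
[[[-26.0, 2.0, 7.0], [0, 1.0, 0]], [[-26.0, 2.0, 6.0], [0, 1.0, 0]], [[-27.0, 2.0, 5.0], [0, 0.9, 0]], [[-26.0, 2.0, 6.0], [0, 1.0, 0]], [[-27.0, 2.0, 4.0], [0, 1.0, 0]], [[-26.0, 2.0, 5.0], [0, 1.0, 0]], [[-27.0, 2.0, 3.0], [0, 0.9, 0]], [[-27.0, 2.0, 4.0], [0, 1.0, 0]], [[-27.0, 2.0, 3.0], [0, 1.0, 0]], [[-27.0, 2.0, 2.0], [0, 1.0, 0]], [[-27.0, 2.0, 2.0], [0, 0.9, 0]], [[-26.0, 2.0, 2.0], [0, 1.0, 0]], [[-27.0, 2.0, 1.0], [0, 1.0, 0]], [[-27.0, 2.0, 1.0], [0, 1.0, 0]], [[-27.0, 2.0, 0.0], [0, 0.9, 0]], [[-27.0, 3.0, 0.0], [0, 1.0, 0]], [[-27.0, 2.0, -1.0], [0, 1.0, 0]]]
end [0.5167 0.2397 0.1246] -99.62
```

Call:
{"api": "carry_out", "payload": {
  "targets": [
    [[-26, 2, 7], [0, 1, 0]],
    [[-26, 2, 6], [0, 1, 0]],
    [[-27, 2, 5], [0, 0.9, 0]],
    [[-26, 2, 6], [0, 1, 0]],
    [[-27, 2, 4], [0, 1, 0]],
    [[-26, 2, 5], [0, 1, 0]],
    [[-27, 2, 3], [0, 0.9, 0]],
    [[-27, 2, 4], [0, 1, 0]],
    [[-27, 2, 3], [0, 1, 0]],
    [[-27, 2, 2], [0, 1, 0]],
    [[-27, 2, 2], [0, 0.9, 0]],
    [[-26, 2, 2], [0, 1, 0]]
  ]
}}

```text
time_s: 26.3
tool_pos: [0.4999, 0.1071, 0.1358]
tool_rot: [-90.0, 0.0, -94.7]
force: [0.3, 0.0, -0.3]
grip_width: 0.0652
```

Call:
{"api": "carry_out", "payload": {
  "targets": [
    [[-27, 2, 1], [0, 1, 0]],
    [[-27, 2, 1], [0, 1, 0]],
    [[-27, 2, 0], [0, 0.9, 0]],
    [[-27, 3, 0], [0, 1, 0]],
    [[-27, 2, -1], [0, 1, 0]],
    [[0, 0, 0], [0, 0, 0]],
    [[0, 0, 0], [0, 0, 0]],
    [[0, 0, 0], [0, 0, 0]],
    [[0, 0, 0], [0, 0, 0]]
  ]
}}

```text
time_s: 27.2
tool_pos: [0.5167, 0.2385, 0.1249]
tool_rot: [-90.0, -0.1, -99.7]
force: [-0.7, 1.3, 0.3]
grip_width: 0.0655
```

```bash
python3 - <<'E'
from look import *
look('w10',[(cyl(YS[i],-.0525,.0525,.0205,.048),OLD,(0,0,255)) for i in(0,)])
plan([.5164,.2403,.0315],-99.5,5,nd=1)
E
```

```text
[0.5167 0.2385 0.1249] [-8.999e+01 -5.000e-02 -9.971e+01] [  16.6   20.   -52.3  100.4   17.    68.  -140.1]
[[[-0.3, 18.7, -0.1], [0, 0.0, 0]], [[-0.3, 18.7, -0.1], [0, -0.1, 0]], [[-0.3, 18.7, -0.1], [0, 0.0, 0]], [[-0.4, 18.7, -0.2], [0, -0.1, 0]], [[-0.3, 18.7, -0.1], [0, 0.0, 0]]]
end [0.5164 0.2403 0.0315] -99.51
```

View pics/w10.png

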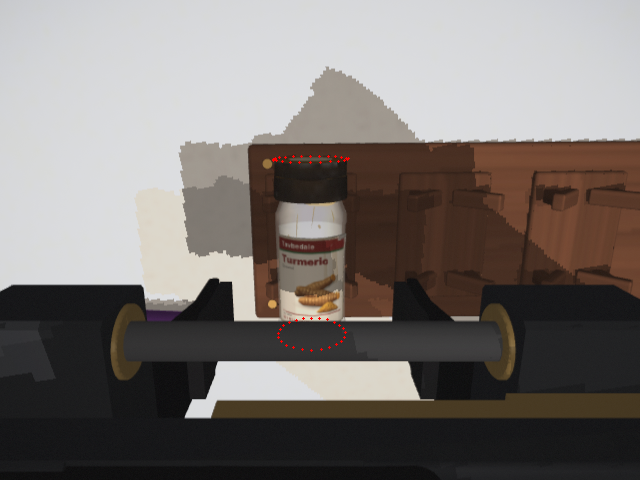

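The red-and-white tan jar, cap edge near (311,160), lines up. The purple look-alike is clear of the fingers. I'll descend in two steps and watch joint 7.

Call:
{"api": "carry_out", "payload": {
  "targets": [
    [[-1, 18.5, 0], [0, 0, 0]],
    [[-0.5, 18.5, 0], [0, -0.2, 0]],
    [[0, 12, -0.5], [0, 0, 0]],
    [[0, 0, 0], [0, 0, 0]]
  ]
}}

```text
time_s: 27.65
tool_pos: [0.5149, 0.2403, 0.0744]
tool_rot: [-90.2, -0.1, -99.4]
force: [-0.6, -1.0, -0.7]
grip_width: 0.0651
```

```bash
python3 - <<'E'
from look import *
print(np.round(env.get_obs()['qpos'],1))
plan([.5164,.2403,.0315],-99.5,3,nd=1)
E
```

```text
[  14.7   23.4  -50.7  103.1   20.1   63.2 -142.4]
[[[-0.1, 14.3, 0.5], [0, 0.0, 0]], [[0.0, 14.3, 0.5], [0, 0.0, 0]], [[-0.1, 14.3, 0.5], [0, 0.1, 0]]]
end [0.5164 0.2403 0.0315] -99.54
```

Call:
{"api": "carry_out", "payload": {
  "targets": [
    [[0, 15, 0.5], [0, 0, 0]],
    [[0, 15, 0], [0, 0, 0]],
    [[0, 13, 0], [0, 0, 0]],
    [[0, 0, 0], [0, 0, 0]],
    [[0, 0, 0], [0, 0, 0]]
  ]
}}

```text
time_s: 28.15
tool_pos: [0.5162, 0.2417, 0.0326]
tool_rot: [-90.1, -0.0, -99.4]
force: [-0.4, -0.1, 0.3]
grip_width: 0.0653
```

Call:
{"api": "carry_out", "payload": {
  "targets": [
    [[0, 0, 0], [0, 0, 0]],
    [[0, 0, 0], [0, 0, 0]],
    [[0, 0, 0], [0, 0, 0]],
    [[0, 0, 0], [0, 0, 0]],
    [[0, 0, 0], [0, 0, 0]]
  ],
  "jaw": 0,
  "squeeze": 20
}}

```text
time_s: 28.65
tool_pos: [0.5165, 0.2396, 0.0332]
tool_rot: [-90.0, -0.2, -99.4]
force: [-2.6, -4.7, 5.2]
grip_width: 0.0402
```

```bash
python3 - <<'E'
from plan import *
o=env.get_obs(); print(o['tool_pos'],o['tool_rot'],o['force'],o['qpos'])
a=np.array(o['tool_pos']); z0=a[2]; a[2]=.13
s=plan(a,o['tool_rot'][2],4)
print(newpos(3))
plan([*newpos(3),.13],-83,20,src=s)
E
```

```text
[0.51647733 0.23957176 0.03320776] [-90.00961024  -0.20878336 -99.43903464] [-2.58173849 -4.70941592  5.17407915] [  12.96497444   26.43902235  -48.84229111  104.82865711   23.1099354
   59.34944042 -144.48925454]
[[[0.0, -24.0, 0.0], [0, 0.0, 0]], [[0.0, -24.0, 0.0], [0, 0.0, 0]], [[0.0, -25.0, 0.0], [0, 0.0, 0]], [[0.0, -24.0, 0.0], [0, 0.0, 0]]]
end [0.5165 0.2396 0.1302] -99.44
[ 0.53903834 -0.38304963]
[[[31.0, 0.0, 6.0], [0, -0.8, 0]], [[30.0, 0.0, 6.0], [0, -0.8, 0]], [[31.0, 0.0, 5.0], [0, -0.9, 0]], [[31.0, 0.0, 5.0], [0, -0.8, 0]], [[30.0, 0.0, 5.0], [0, -0.8, 0]], [[31.0, 0.0, 4.0], [0, -0.8, 0]], [[31.0, 0.0, 3.0], [0, -0.9, 0]], [[31.0, 0.0, 3.0], [0, -0.8, 0]], [[31.0, 0.0, 3.0], [0, -0.8, 0]], [[31.0, 0.0, 2.0], [0, -0.8, 0]], [[31.0, 0.0, 2.0], [0, -0.8, 0]], [[32.0, 0.0, 1.0], [0, -0.9, 0]], [[31.0, 0.0, 1.0], [0, -0.8, 0]], [[31.0, 0.0, 1.0], [0, -0.8, 0]], [[31.0, 0.0, 0.0], [0, -0.8, 0]], [[31.0, 0.0, -1.0], [0, -0.9, 0]], [[31.0, 0.0, -1.0], [0, -0.8, 0]], [[31.0, 0.0, -1.0], [0, -0.8, 0]], [[32.0, 0.0, -2.0], [0, -0.8, 0]], [[31.0, 0.0, -2.0], [0, -0.8, 0]]]
end [ 0.539  -0.3834  0.1302] -83.04
```

Call:
{"api": "carry_out", "payload": {
  "targets": [
    [[0, -15, 0], [0, 0, 0]],
    [[0, -28, 0], [0, 0, 0]],
    [[0, -28, 0], [0, 0, 0]],
    [[0, -26, 0], [0, 0, 0]],
    [[31, 0, 6], [0, -0.8, 0]],
    [[30, 0, 6], [0, -0.8, 0]],
    [[31, 0, 5], [0, -0.9, 0]],
    [[31, 0, 5], [0, -0.8, 0]],
    [[30, 0, 5], [0, -0.8, 0]],
    [[31, 0, 4], [0, -0.8, 0]],
    [[31, 0, 3], [0, -0.9, 0]],
    [[31, 0, 3], [0, -0.8, 0]]
  ]
}}

```text
time_s: 29.85
tool_pos: [0.5259, -0.0075, 0.1311]
tool_rot: [-89.9, 0.0, -92.7]
force: [0.6, 0.1, -1.0]
grip_width: 0.04
```

Call:
{"api": "carry_out", "payload": {
  "targets": [
    [[31, 0, 3], [0, -0.8, 0]],
    [[31, 0, 2], [0, -0.8, 0]],
    [[31, 0, 2], [0, -0.8, 0]],
    [[32, 0, 1], [0, -0.9, 0]],
    [[31, 0, 1], [0, -0.8, 0]],
    [[31, 0, 1], [0, -0.8, 0]],
    [[31, 0, 0], [0, -0.8, 0]],
    [[31, 0, -1], [0, -0.9, 0]],
    [[31, 0, -1], [0, -0.8, 0]],
    [[31, 0, -1], [0, -0.8, 0]],
    [[32, 0, -2], [0, -0.8, 0]],
    [[31, 0, -2], [0, -0.8, 0]]
  ]
}}

```text
time_s: 31.05
tool_pos: [0.5405, -0.3823, 0.1312]
tool_rot: [-89.9, -0.0, -82.9]
force: [0.8, 0.2, -0.5]
grip_width: 0.0406
```

Call:
{"api": "carry_out", "payload": {
  "targets": [
    [[0, 0, 0], [0, 0, 0]],
    [[0, 0, 0], [0, 0, 0]],
    [[0, 0, 0], [0, 0, 0]],
    [[0, 0, 0], [0, 0, 0]]
  ]
}}

```text
time_s: 31.45
tool_pos: [0.5404, -0.3796, 0.1306]
tool_rot: [-90.0, 0.0, -82.8]
force: [-0.1, -0.0, 0.2]
grip_width: 0.0402
```

```bash
python3 - <<'E'
from look import *
o=env.get_obs(); tp=o['tool_pos']; T=[tp[0],tp[1],np.radians(o['tool_rot'][2]+90)]
look('w11',[(cyl(YS[2],-.0525,.0525,.0205,.048),NEW,(0,255,0)),(cyl(0,-.0525,.0525,.0205,tp[2]+.0155),T,(255,0,0))]+[(box(0,YS[i],.012,.018,.084,.058),NEW,(0,0,255)) for i in range(4)])
plan([*newpos(3),.048],-83,5,nd=1)
E
```

```text
[ 0.5404 -0.3796  0.1306] [-89.95   0.   -82.85] [ 61.3  27.5 -38.1  87.   17.4  71.5 -62. ]
[[[0.6, 16.5, -0.3], [0, 0.0, 0]], [[0.6, 16.5, -0.3], [0, 0.1, 0]], [[0.6, 16.5, -0.4], [0, 0.0, 0]], [[0.6, 16.5, -0.3], [0, 0.0, 0]], [[0.6, 16.5, -0.3], [0, 0.0, 0]]]
end [ 0.539 -0.383  0.048] -82.96
```

View pics/w11.png

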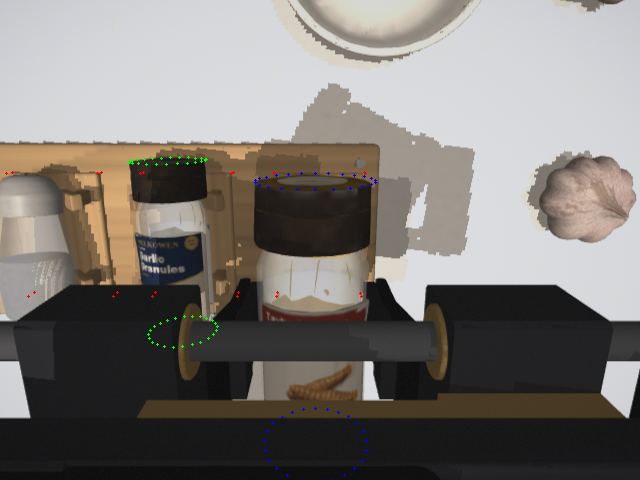

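Call:
{"api": "carry_out", "payload": {
  "targets": [
    [[1, 16.5, -0.5], [0, 0, 0]],
    [[1, 16.5, -0.5], [0, 0, 0]],
    [[0.5, 16.5, -0.5], [0, 0, 0]],
    [[0.5, 16.5, 0], [0, 0, 0]],
    [[0, 16.5, 0], [0, 0, 0]],
    [[0, 0, 0], [0, 0, 0]],
    [[0, 0, 0], [0, 0, 0]]
  ]
}}

```text
time_s: 32.2
tool_pos: [0.5384, -0.3843, 0.0469]
tool_rot: [-90.0, 0.1, -83.0]
force: [0.5, -0.6, -0.8]
grip_width: 0.0402
```

```bash
python3 - <<'E'
from plan import *
print(np.round(env.get_obs()['tool_pos'],4))
plan([*newpos(3),.0325],-83,3,nd=1)
E
```

```text
[ 0.5384 -0.3843  0.0469]
[[[-0.4, 4.8, 0.3], [0, 0.0, 0]], [[-0.3, 4.8, 0.3], [0, 0.0, 0]], [[-0.4, 4.8, 0.2], [0, 0.0, 0]]]
end [ 0.539  -0.3831  0.0325] -82.98
```

Call:
{"api": "carry_out", "payload": {
  "targets": [
    [[-0.5, 6, 0.5], [0, 0, 0]],
    [[-0.5, 5, 0], [0, 0, 0]],
    [[0, 3.5, 0], [0, 0, 0]],
    [[0, 0, 0], [0, 0, 0]],
    [[0, 0, 0], [0, 0, 0]]
  ]
}}

```text
time_s: 32.7
tool_pos: [0.539, -0.3832, 0.0333]
tool_rot: [-90.0, 0.0, -83.0]
force: [0.3, 0.8, 1.2]
grip_width: 0.0401
```

Call:
{"api": "carry_out", "payload": {
  "targets": [
    [[0, 0.5, 0], [0, 0, 0]],
    [[0, 0, 0], [0, 0, 0]],
    [[0, 0, 0], [0, 0, 0]]
  ]
}}

```text
time_s: 33.0
tool_pos: [0.539, -0.3832, 0.0333]
tool_rot: [-90.0, 0.0, -83.0]
force: [-2.1, 2.6, 5.8]
grip_width: 0.0403
```

Call:
{"api": "carry_out", "payload": {
  "targets": [
    [[0, 0, 0], [0, 0, 0]],
    [[0, 0, 0], [0, 0, 0]],
    [[0, 0, 0], [0, 0, 0]],
    [[0, 0, 0], [0, 0, 0]]
  ],
  "jaw": 0.75
}}

```text
time_s: 33.4
tool_pos: [0.5387, -0.3837, 0.0323]
tool_rot: [-90.0, -0.0, -83.0]
force: [0.8, 0.2, 0.2]
grip_width: 0.0619
```

Call:
{"api": "carry_out", "payload": {
  "targets": [
    [[0, -23, 0], [0, 0, 0]],
    [[0, -23, 0], [0, 0, 0]],
    [[0, -24, 0], [0, 0, 0]],
    [[0, -24, 0], [0, 0, 0]],
    [[-25, -20, -20], [0, 0, 0]],
    [[-25, -20, -20], [0, 0, 0]],
    [[-25, -20, -20], [0, 0, 0]],
    [[-25, -20, -20], [0, 0, 0]],
    [[-25, -20, 0], [0, 0, 0]],
    [[0, 0, 0], [0, 0, 0]],
    [[0, 0, 0], [0, 0, 0]],
    [[0, 0, 0], [0, 0, 0]]
  ]
}}

```text
time_s: 34.6
tool_pos: [0.4437, -0.2701, 0.2257]
tool_rot: [-90.0, 0.0, -83.0]
force: [0.4, -0.5, 0.6]
grip_width: 0.0651
```

```bash
python3 - <<'E'
from look import *
o,cc=look('w12',[(cyl(YS[i],-.0525,.0525,.0205,.048),NEW,(0,255,0)) for i in (0,2,3)]+[(cyl(YS[1],-.045,.045,.0215,.05,.012),NEW,(0,255,0))]+[(box(0,YS[i],.012,.018,.084,.058),NEW,(0,0,255)) for i in range(4)])
for l,i in (("tan_jar",3),("navy_jar",2),("salt_shaker",1),("dark_jar",0)):
    D=[d for d in env.outline_of('wrist',l) if d['p']>.3]
    for d in D:
        parts=[cyl(0,-.045,.02,.0215,.05,.019),cyl(0,.02,.045,.019,.05,.012)] if i==1 else [cyl(0,-.0525,.0525,.0205,.048)]
        x,f=fit(parts,d['mask'],cc,[*newpos(i),NEW[2]]); c,s=np.cos(NEW[2]),np.sin(NEW[2]); e=x[:2]-newpos(i)
        print(l,np.round(d['p'],2),'axial/lat mm',np.round(1000*np.array([c*e[0]+s*e[1],-s*e[0]+c*e[1]]),1),'yaw',np.round(np.degrees(x[2])-7,1),round(f,3))
im=env.read_camera('scene')[:,:,::-1]; cv2.imwrite('pics/s12.png',cv2.resize(im[130:330,150:470],(800,500)))
print(env.get_obs()['force'],env.get_obs()['time_s'])
E
```

```text
[ 0.4437 -0.2701  0.2257] [-9.005e+01  2.000e-02 -8.304e+01] [ 69.7   5.  -43.3  99.9   3.6  76.5 -57.3]
tan_jar 0.67 axial/lat mm [-0.9  0.8] yaw -0.1 0.039
tan_jar 0.55 axial/lat mm [-0.2 85.6] yaw 0.5 0.042
navy_jar 0.89 axial/lat mm [-0.   0.7] yaw 0.0 0.042
salt_shaker 0.86 axial/lat mm [0.9 0.3] yaw -0.7 0.122
dark_jar 0.96 axial/lat mm [-0.5  0.5] yaw -0.2 0.039
[-0.04494527  0.21967842  0.54198649] 34.9
```

View pics/w12.png

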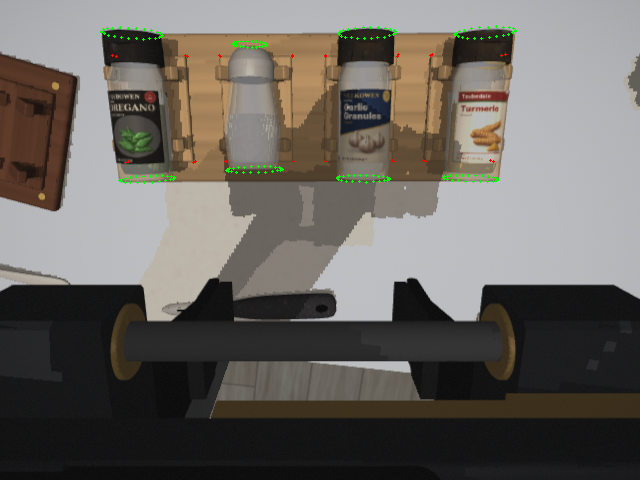

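View pics/s12.png

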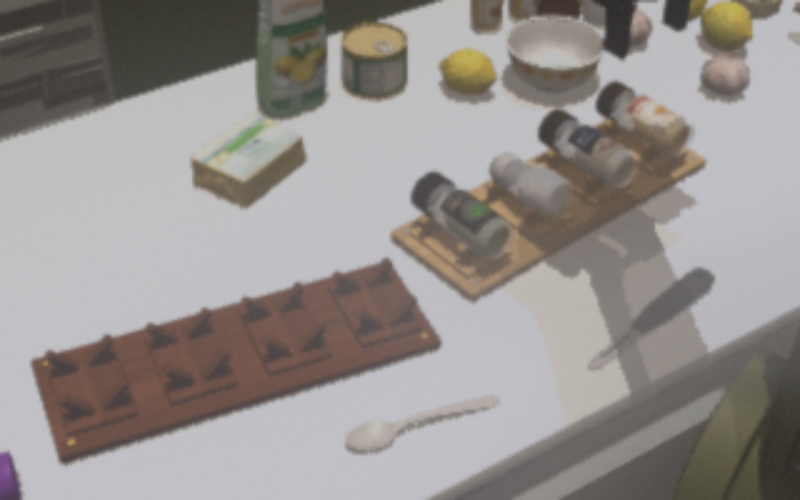

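In the wrist image the pale rack holds, left to right, dark (135,110), shaker (253,105), navy (365,105) and tan (483,105). All are seated with their caps away from the robot, and the dark rack is empty. The gripper hangs free at z = 0.226, so I'm handing in.

```bash
python3 -c "
from cell import env
print(env.sign_off())"
```

```text
the job is handed in; nothing more can be done
None
```

All three jars and the salt shaker are now on the pale rack in reverse order: dark_jar, salt_shaker, navy_jar, tan_jar from left to right, caps pointing away from the robot. I handed the job in at about 35 s. I did not touch the purple look-alike.

- **Last wrist check:** each item fitted within 1 mm of its saddle's middle, lengthwise and sideways, and within about 0.7° of the rack's direction. The scene camera showed all four seated in both V supports and the dark rack empty. The gripper was open, clear of everything, and read almost no force.
- **Salt shaker:** it began about 4 mm off-centre lengthwise in its dark saddle, so I corrected for that when laying it down. Its fit is looser than the jars' because my model of its shape is rough.
- **False report:** the outline network also reported a second tan_jar with a lower score. It was the navy jar, 85 mm away, and the picture confirmed that.
- **Joint 7:** it reached about -144° at the tan jar, inside its -154° limit.

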